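# Seat the cap bars by rolling the roller to the far groove

### The job

Pick up the press block by its rib, lay its flat underside on top of the loose roller, and by pressing down firmly but not hard and moving the block along, roll the roller along the bed over the three raised cap bars, so that one after the other goes down flush, and stop it in the far groove (the one at the other end of the bars). Keep the roller on the bed and do not touch it with the fingers; nothing but the roller may press on the bed or the bars. Then set the block down flat on the open bench and let go, leaving everything else where it is.

Things in the scene. Friction and masses are not known exactly. Their poses are not given: they have to be found in the camera images.
- bed: bed fixed to the bench: 200 x 94 mm base, let in 0 to 3 mm (varies), with a white lane along its x. Origin: centre of its underside; z up; +x runs from the roller's start to the far groove, roughly to the robot's left. Flat lane deck at z = 16 mm, y = -33 to 33 mm, between rails (out to y = +-45, tops z = 30 mm); kerbs at x = +-96 mm (tops z = 23). Grooves across the lane at x = -36 and +36 mm, black lines on the rails there
- roller: loose black roller, diameter 36, length 60 mm, 0.18 kg; origin at its centre, own y = its axle (across the lane). Starts in the near groove (bed x = -36, centre z = 32 mm); on the deck its centre is at bed z = 34 mm, its top at 52 mm. Under the block it rolls half as far as the block moves: the block gains 72 mm on it while it travels 72 mm, so start with the block set back behind it
- block: press block, 0.15 kg: flat grey plate 116 x 46 x 10 mm with an upright white rib on top, 70 mm long (along x), 18 mm thick (along y), from z = 10 to z = 51 mm, to be gripped across its thickness. Origin: centre of the plate's underside; x along plate and rib, z up. Starts flat on the bench to the right of the bed
- far_groove (a point): middle of the far groove at deck height (bed x = 36, z = 16 mm); axes as the bed's. Groove 16 mm wide along x, open; the roller sinks 1.9 mm into it and stays. Beyond it the deck goes on flat: the roller can overshoot and must then be rolled back
- cap0 (a joint): first cap bar met by the roller (bed x = -16 mm; 12.5 mm along the lane, 40 mm across): how far it is pressed down, in m: 0 = its top stands 2.5 mm proud of the deck, 0.0025 = flush (its stop). Stiff sliding fit: goes down at about 4 N and stays; roll with about 10 N, well under 30
- cap1 (a joint): second cap bar met by the roller (bed x = 0 mm; 12.5 mm along the lane, 40 mm across): how far it is pressed down, in m: 0 = its top stands 2.5 mm proud of the deck, 0.0025 = flush (its stop). Stiff sliding fit: goes down at about 4 N and stays; roll with about 10 N, well under 30
- cap2 (a joint): third cap bar met by the roller (bed x = 16 mm; 12.5 mm along the lane, 40 mm across): how far it is pressed down, in m: 0 = its top stands 2.5 mm proud of the deck, 0.0025 = flush (its stop). Stiff sliding fit: goes down at about 4 N and stays; roll with about 10 N, well under 30
- calculator: dark calculator 118 x 70 x 12 mm lying behind the work (bystander); origin under its centre
- petri_0: petri dish, 60 mm across, 15 mm high (bystander); origin under its centre
- marker_0: marker pen 128 mm long, 13 mm thick, between bed and block (bystander); origin under its centre
- bottle_small: small screw-cap bottle, 45 mm across, 92 mm tall, behind the bed (bystander); origin under its centre
- micro_rack: small rack of micro tubes 48 x 112 x 32 mm, left of the bed (bystander); origin under its centre
Not all that is in view belongs to the job. What is shaped like the block but purple is not meant.

How it is judged:
By the outcome, as a careful person would: the job done as asked, in the order asked, and still so for the second after the job is handed in, with the robot touching nothing.
It also fails if it takes over 72 s, if anything falls off the work surface, if the arm or the gripper's body presses on something with over 40 N, if the wrist force passes 120 N, or if a joint passes its speed limit or range.

### The arm

A 6-joint arm with a two-finger parallel gripper is mounted at the origin on a cart in front of the work surface, level with it; the furniture and walls round the work are solid. World frame = base frame: x ahead of the robot, y to its left, z up, the work surface at z = 0. Lengths are in m, angles in rad, forces in N, time in s.
With the tool pointing down it reaches from about 0.425 to 0.95 m from the base axis. Payload 14.7 kg.
Tool frame: the origin (TCP) lies on the centre line of the jaws, within the pads' length; the fingertips stand 25 mm ahead of it and the grasp point (between the pads) lies 6 mm ahead of it; z points along the fingers, y is the direction in which the jaws open and shut (so a half turn about z gives the same grasp; the last joint's range is limited). The gripper opens to 85 mm and grips with 20 to 120 N. Pads are 22 mm wide; open, the fingers measure 114 mm over their backs; the gripper's body (76 mm by 85 mm) begins 54 mm behind the grasp point. The pads swing forward as they close: fully open they stand 13 mm farther back than shut.
Start: joints at [-1.246, 0.48, 1.596, -0, 1.065, -0.047], TCP at [0.236, -0.606, 0.227] pointing down, gripper open.
Joint ranges: [-2.75, 2.75], [-0.82, 2.05], [0.23, 2.67], [-1.56, 4.7], [0.09, 2.69], [-2.92, 2.92]. Speed limits (rad/s): [1.89, 1.89, 2.39, 3.01, 3.01, 3.01].

### API

Orientations are given as a unit quaternion [x, y, z, w].
In Python, from rig import * gives the robot as it stands.
- The arm moves only by the tool jog_arm, never from a script. Its argument "deltas" is a list of rows, each a list of 7 numbers: the closure, from 0 (fully open) to 1 (shut), then the shift along the tool's x, y, z in cm, then the turn, a rotation vector about the tool's x, y, z in degrees. A call has 1 to 12 rows; each row shifts and turns the pose as measured when the row begins, along the tool's axes as they then stand; what a row does not reach is not made up. A row lasts 1/8 s, in which the tool goes at most 62.5 mm and 10.7 degrees, less where a joint would pass 70% of its speed; a pose out of reach is approached as far as the arm can. A call with a gripper value outside its range is refused whole. The fingers move at their own pace and stop on an object; the grip force is fixed at half the most. Time passes only in rows, so rows that do not move let the fingers close. It gives the time, the measured TCP pose, the force and the opening at its end, in the units of the state.
- state(): the state, without advancing time (a new reading comes with each control period).
- read_camera(name): name is "scene" or "top" or "wrist"; returns the picture (480x640x3 uint8, blue, green, red); there is no depth.
- calibration(name): a dict with "fov_y" (degrees; the focal length in pixels is half the picture's height over the tangent of half this angle, whatever the lens; pixels are square), "cx", "cy" (the principal point, pixels), "cam_to_world" (4x4, takes a point from camera to world coordinates). Camera axes: x right, y down, z forward; pixel columns grow to the right and rows downward; lengths in m; the calibration is good to about 2 mm. The wrist camera is an equidistant fisheye: a pixel r from the principal point sees the ray r / f radians off the axis. A picture is of the moment at which its call begins: read the wrist's pose just before it. calibration takes no time and is no camera call; for the wrist camera it gives the pose at the moment of the call.
- hand_in(): hands the job in, once; it reports no verdict.
The state is a dict: "t": time; "q": joint angles; "joint_vel": joint speeds; "effort": joint torques, N m; "ee_pos": TCP position; "tool_rot": TCP orientation; "contact_force": force on the tool from outside, world axes, zero at the start; "wrist_torque": the same for the moment, N m; "gripper_width": finger opening in m.
Only numpy, scipy, OpenCV 4.12 (cv2) and the standard library are available. Lean on these libraries where they do the work, as an engineer would, in place of code of your own. Each camera call takes 0.05 s, during which the arm holds its last target.

## Working session

There is one attempt and no reset: what is moved stays moved. The work goes in short steps, Python scripts to look and compute and a tool call to move; the robot and the scene stay as the last step left them, time stands still between calls to the robot, and variables do not carry over. Pictures are saved under pics/ and viewed, and the job is handed in when it is done.

Besides the shell and the picture viewer there is one more tool, called after "Call:" as name([rows], argument=value, ...), one row to a line, values as JSON. jog_arm: Moves the arm, as the interface text tells. Its arguments: {"type":"object","properties":{"deltas":{"type":"array","items":{"type":"array","items":{"type":"number"}}}},"required":["deltas"]}

```bash
mkdir -p pics; ls; python3 - <<'E'
from rig import *
import cv2
for n in ["scene","top"]:
    im=read_camera(n); cv2.imwrite(f"pics/{n}0.png",im); c=calibration(n); print(n,c)
s=state();print(s)
E
```

```text
pics
scene {'fov_y': 42.90952664261094, 'cx': 318.2405020097549, 'cy': 242.57939133400197, 'cam_to_world': array([[-0.55918538, -0.60286039,  0.56909671, -0.25774352],
       [-0.82890905,  0.41888414, -0.37073693,  0.5296603 ],
       [-0.01488298, -0.67904008, -0.73395031,  1.10212093],
       [ 0.        ,  0.        ,  0.        ,  1.        ]])}
top {'fov_y': 47.99385222884902, 'cx': 321.65313852352006, 'cy': 236.09359100432852, 'cam_to_world': array([[-0.0199554 , -0.99726621,  0.07114697,  0.45904562],
       [-0.99977847,  0.019428  , -0.00809723,  0.00489206],
       [ 0.00669285, -0.07129279, -0.99743298,  1.53375439],
       [ 0.        ,  0.        ,  0.        ,  1.        ]])}
{'t': 0.1, 'q': array([-1.24559802e+00,  4.80730596e-01,  1.59680103e+00, -9.46380217e-06,
        1.06511872e+00, -4.66172859e-02]), 'joint_vel': array([ 0.0003316 , -0.00129298, -0.00100339,  0.00040369,  0.001357  ,
        0.00059529]), 'effort': array([ 3.77494807e-04, -9.52258015e+01, -4.31037676e+01,  9.82298957e-06,
        5.52232828e-03, -5.22600953e-05]), 'ee_pos': array([ 0.23603712, -0.60522974,  0.22636524]), 'tool_rot': array([ 9.82768298e-01,  1.84840993e-01, -7.75240592e-05, -5.23152310e-04]), 'contact_force': array([-0.27221822, -0.32194673, -0.51468043]), 'wrist_torque': array([0.00537103, 0.00522952, 0.08318793]), 'gripper_width': 0.08534522266136962}
```

View pics/scene0.png

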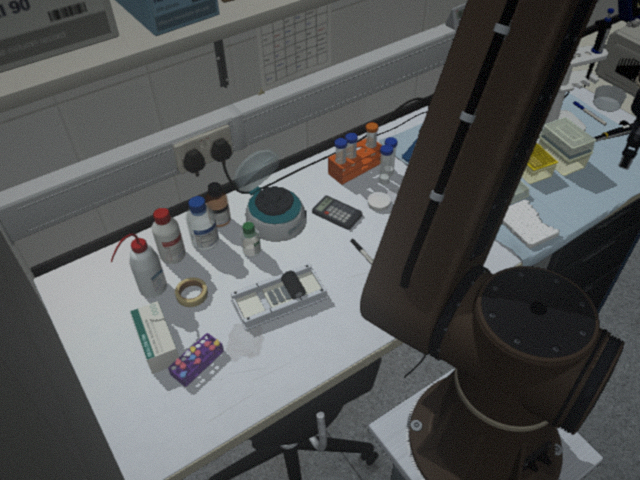

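View pics/top0.png

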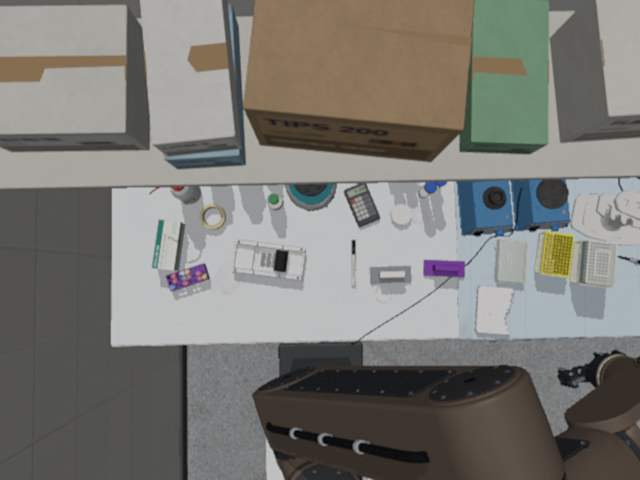

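The top view shows the bed at about (269,262), the roller at (281,261), the block at (391,275), the purple decoy at (444,268) and the marker at (353,263). I'll enlarge it.

```bash
python3 - <<'E'
import cv2
im=cv2.imread("pics/top0.png")
cv2.imwrite("pics/bedz.png",cv2.resize(im[232:292,225:315],None,fx=8,fy=8,interpolation=cv2.INTER_CUBIC))
cv2.imwrite("pics/blkz.png",cv2.resize(im[232:307,340:440],None,fx=8,fy=8,interpolation=cv2.INTER_CUBIC))
E
```

```text
(no output)
```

View pics/bedz.png

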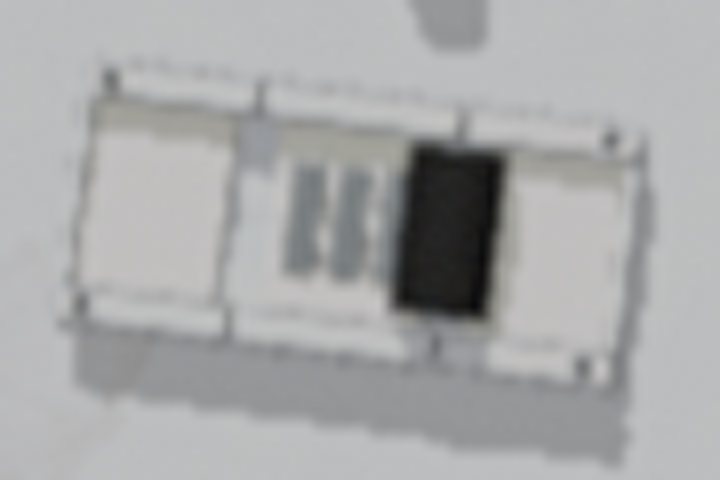

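View pics/blkz.png

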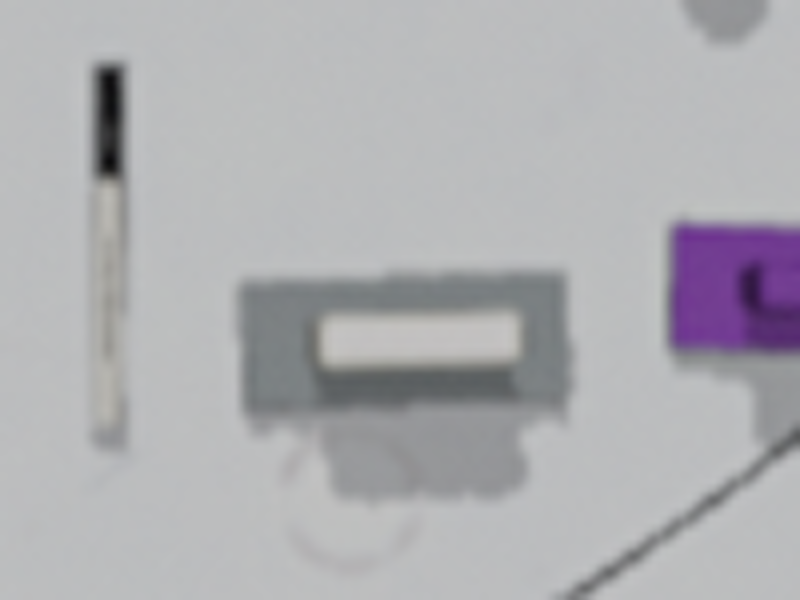

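```bash
cat > h.py <<'E'
import numpy as np, cv2
from rig import *
def ray(cal,u,v,fish=False):
    f=240/np.tan(np.radians(cal["fov_y"]/2))
    x=(u-cal["cx"])/f;y=(v-cal["cy"])/f
    if fish:
        r=np.hypot(x,y); d=np.array([np.sin(r)*x/max(r,1e-9),np.sin(r)*y/max(r,1e-9),np.cos(r)])
    else: d=np.array([x,y,1.])
    T=np.array(cal["cam_to_world"]); return T[:3,3],T[:3,:3]@d
def pt(cal,u,v,z,fish=False):
    o,d=ray(cal,u,v,fish); return o+d*(z-o[2])/d[2]
def proj(cal,P,fish=False):
    f=240/np.tan(np.radians(cal["fov_y"]/2))
    T=np.array(cal["cam_to_world"]); p=T[:3,:3].T@(np.asarray(P)-T[:3,3])
    if fish:
        r=np.hypot(p[0],p[1]); th=np.arctan2(r,p[2]); return np.array([cal["cx"]+f*th*p[0]/r,cal["cy"]+f*th*p[1]/r])
    return np.array([cal["cx"]+f*p[0]/p[2],cal["cy"]+f*p[1]/p[2]])
E
python3 - <<'E'
from h import *
c=calibration("top")
def P(u,v,ox,oy,z): return pt(c,(u+.5)/8-.5+ox,(v+.5)/8-.5+oy,z)
print("grooves")
g={k:P(*uv,225,232,.0285) for k,uv in dict(nt=(462,122),nb=(433,345),ft=(259,97),fb=(226,322)).items()}
for k,v in g.items(): print(k,v.round(4))
n=(g['nt']+g['nb'])/2; f=(g['ft']+g['fb'])/2
print("near",n,"far",f,np.linalg.norm(f-n),"c",(n+f)/2,"yaw",np.degrees(np.arctan2(*(f-n)[1::-1])), np.degrees(np.arctan2(*(g['fb']-g['ft'])[1::-1])), np.linalg.norm(g['fb']-g['ft']))
print("roller");r=[P(*uv,225,232,.0305) for uv in [(412,148),(503,152),(487,317),(393,308)]]
for q in r: print(q.round(4))
print("rib");r=[P(*uv,340,232,.051) for uv in [(316,316),(521,311),(521,362),(318,367)]]
for q in r: print(q.round(4))
print(np.mean(r,0))
print("plate");r=[P(*uv,340,232,.010) for uv in [(240,283),(565,272),(568,405),(245,412)]]
for q in r: print(q.round(4))
print(np.mean(r,0), np.degrees(np.arctan2(*(r[0]+r[3]-r[1]-r[2])[1::-1])))
print("marker",[P(*uv,340,232,.006).round(4) for uv in [(110,63),(108,435)]])
print("purple",[P(*uv,340,232,.010).round(4) for uv in [(672,225),(672,348)]])
E
```

```text
grooves
nt [0.5385 0.1032 0.0285]
nb [0.4611 0.1144 0.0285]
ft [0.5487 0.1739 0.0285]
fb [0.4705 0.1863 0.0285]
near [0.49980289 0.10878061 0.0285    ] far [0.50957742 0.18007436 0.0285    ] 0.07196068427363617 c [0.50469015 0.14442749 0.0285    ] yaw 82.19329819101287 171.01241194025684 0.0791555265349341
roller
[0.5297 0.1206 0.0305]
[0.5277 0.0889 0.0305]
[0.4704 0.0954 0.0305]
[0.4742 0.128  0.0305]
rib
[ 0.4655 -0.1629  0.051 ]
[ 0.4658 -0.2334  0.051 ]
[ 0.4483 -0.2328  0.051 ]
[ 0.448  -0.1631  0.051 ]
[ 0.45689158 -0.19804103  0.051     ]
plate
[ 0.4778 -0.141   0.01  ]
[ 0.4794 -0.2559  0.01  ]
[ 0.4326 -0.2555  0.01  ]
[ 0.4324 -0.1416  0.01  ]
[ 0.45554849 -0.19850473  0.01      ] 90.44281767546504
marker [array([ 0.5567, -0.0972,  0.006 ]), array([ 0.4252, -0.0934,  0.006 ])]
purple [array([ 0.4952, -0.2943,  0.01  ]), array([ 0.4519, -0.2929,  0.01  ])]
```

Call:
jog_arm([
  [0,0,0,0,0,0,-10],
  [0,0,0,0,0,0,-10],
  [0,0,0,0,0,0,-10],
  [0,0,0,0,0,0,-10],
  [0,0,0,0,0,0,-10],
  [0,0,0,0,0,0,-10],
  [0,0,0,0,0,0,-9],
])

```text
t: 0.98
ee_pos: [0.2355, -0.6035, 0.2236]
tool_rot: [0.692, 0.722, 0.001, -0.003]
contact_force: [0.2, 0.5, 0.5]
gripper_width: 0.0855
```

```bash
cat >> h.py <<'E'
from scipy.spatial.transform import Rotation as R
def where(goal=None,yaw=None,dn=None):
    s=state(); p=np.array(s["ee_pos"]); Rm=R.from_quat(s["tool_rot"]).as_matrix()
    print("t",s["t"],"p",p.round(4),"yawx",np.degrees(np.arctan2(Rm[1,0],Rm[0,0])).round(2),"z",Rm[:,2].round(4),"F",np.round(s["contact_force"],2),"T",np.round(s["wrist_torque"],3),"w",round(s["gripper_width"],4))
    if goal is not None:
        d=Rm.T@(np.array(goal)-p); print("delta cm tool",(d*100).round(2))
    if yaw is not None:
        a=np.radians(yaw); G=np.array([[np.cos(a),np.sin(a),0],[np.sin(a),-np.cos(a),0],[0,0,-1]]).T.reshape(3,3)
        x=np.array([np.cos(a),np.sin(a),0]);z=np.array([0,0,-1.]);G=np.c_[x,np.cross(z,x),z]
        print("rotvec deg",np.degrees(R.from_matrix(Rm.T@G).as_rotvec()).round(2))
E
python3 -c "
from h import *
where([.456,-.198,.15],90.4)"
```

```text
t 0.975 p [ 0.2355 -0.6035  0.2236] yawx 92.47 z [-0.0021  0.0061 -1.    ] F [0.23 0.48 0.54] T [-0.007 -0.008  0.028] w 0.0855
delta cm tool [39.51 23.8   7.56]
rotvec deg [-0.11 -0.35  2.07]
```

Call:
jog_arm([
  [0,5,3,0.8,0,0,2],
  [0,5,3,0.8,0,0,0],
  [0,5,3,0.8,0,0,0],
  [0,5,3,0.8,0,0,0],
  [0,5,3,0.8,0,0,0],
  [0,5,3,0.8,0,0,0],
  [0,5,3,0.8,0,0,0],
  [0,4.5,2.8,0.8,0,0,0],
])

```text
t: 1.98
ee_pos: [0.4718, -0.196, 0.1582]
tool_rot: [0.705, 0.709, 0.001, -0.002]
contact_force: [0.7, -1.5, 0.1]
gripper_width: 0.0853
```

```bash
python3 -c "
from h import *
where([.456,-.198,.15],90.4)
c=calibration('wrist');im=read_camera('wrist');cv2.imwrite('pics/w1.png',im);print(c)
where()
for P in [[.4655,-.163,.051],[.4655,-.233,.051],[.448,-.233,.051],[.448,-.163,.051],[.479,-.14,.01],[.479,-.256,.01],[.433,-.256,.01],[.433,-.14,.01]]: print(proj(c,P,True).round(1))
"
```

```text
t 1.975 p [ 0.4718 -0.196   0.1582] yawx 90.29 z [-0.0018  0.0052 -1.    ] F [ 0.68 -1.48  0.14] T [ 0.004 -0.013  0.03 ] w 0.0853
delta cm tool [-0.19 -1.58  0.83]
rotvec deg [-0.1  -0.3  -0.11]
{'fov_y': 65.70646984690485, 'cx': 318.2293613640242, 'cy': 241.47900405113558, 'cam_to_world': array([[ 0.99999041,  0.00397508, -0.00183773,  0.46986545],
       [ 0.00325104, -0.95498582, -0.29663363, -0.11986067],
       [-0.00293414,  0.29662481, -0.95498959,  0.30597067],
       [ 0.        ,  0.        ,  0.        ,  1.        ]])}
t 2.025 p [ 0.4738 -0.1915  0.1574] yawx 90.35 z [-0.0019  0.007  -1.    ] F [ 1.6   6.86 -1.99] T [ 0.154 -0.028 -0.024] w 0.0854
[312.8 191.8]
[312.9 284.7]
[289.6 284.6]
[287.7 191.8]
[330.8 154.9]
[329.2 289.8]
[276.7 289.4]
[272.9 155.1]
```

View pics/w1.png

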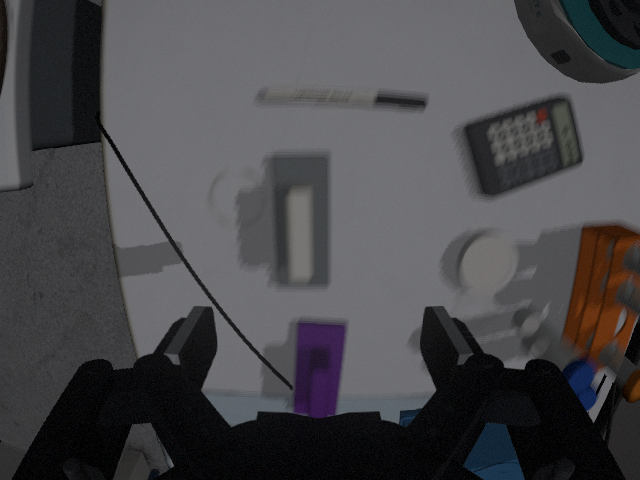

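The wrist picture shows the block's rib at (300,235), a few pixels from where I predicted it. It's slightly blurred because the arm was still moving. The decoy is below it at (320,365). Next I'll centre over the rib.

Call:
jog_arm([
  [0,-0.6,-1.7,0.5,0,0,0],
  [0,0,0,0,0,-0.3,0],
  [0,0,0,0,0,0,0],
])

```text
t: 2.4
ee_pos: [0.456, -0.1967, 0.1516]
tool_rot: [0.704, 0.71, -0.0, -0.002]
contact_force: [0.0, -1.0, 0.6]
gripper_width: 0.0853
```

```bash
python3 -c "
from h import *
where([.4565,-.198,.041],90.4)
c=calibration('wrist');im=read_camera('wrist');cv2.imwrite('pics/w2.png',cv2.resize(im[100:340,230:390],None,fx=2.5,fy=2.5,interpolation=cv2.INTER_CUBIC))
where()
for P in [[.4655,-.163,.051],[.4655,-.233,.051],[.448,-.233,.051],[.448,-.163,.051],[.479,-.14,.01],[.479,-.256,.01],[.433,-.256,.01],[.433,-.14,.01]]: print(((proj(c,P,True)-[230,100])*2.5).round(1))
"
```

```text
t 2.4 p [ 0.456  -0.1967  0.1516] yawx 90.47 z [-0.0032  0.002  -1.    ] F [ 0.05 -1.05  0.59] T [0.029 0.02  0.021] w 0.0853
delta cm tool [-0.15  0.08 11.06]
rotvec deg [-0.18 -0.11  0.07]
t 2.45 p [ 0.456  -0.1967  0.1516] yawx 90.47 z [-0.0033  0.002  -1.    ] F [-0.3  -0.11 -0.03] T [-0.012 -0.026 -0.036] w 0.0852
[265.7 230.4]
[260.7 467.9]
[200.9 467.5]
[201.  229.9]
[304.6 135.9]
[294.1 479.5]
[160.2 478.5]
[156.1 134.7]
```

View pics/w2.png

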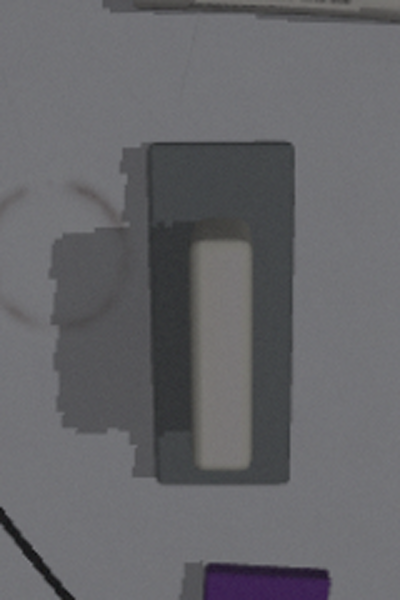

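The rib is about 2.5 mm nearer the robot than the top camera gave, so I'll aim between the two readings at x = 0.455, y = -0.199.

Call:
jog_arm([
  [0,-0.2,-0.1,3,0,0,0],
  [0,0,0,3,0,0,0],
  [0,0,0,2.5,0,0,0],
  [0,0,0,1.5,0,0,0],
  [0,0,0,0,0,0,0],
])

```text
t: 3.08
ee_pos: [0.4561, -0.2028, 0.0505]
tool_rot: [0.706, 0.708, 0.0, 0.0]
contact_force: [0.0, -0.1, -0.5]
gripper_width: 0.0857
```

```bash
python3 -c "
from h import *
where([.455,-.199,.041],90.4)"
```

```text
t 3.075 p [ 0.4561 -0.2028  0.0505] yawx 90.13 z [ 1.e-03 -2.e-04 -1.e+00] F [ 0.04 -0.05 -0.55] T [ 0.004  0.027 -0.058] w 0.0857
delta cm tool [ 0.38 -0.11  0.95]
rotvec deg [ 0.06  0.01 -0.27]
```

Call:
jog_arm([
  [0,0.3,-0.1,0.9,0,0,-0.3],
  [0,0,0,0,0,0,0],
  [0.5,0,0,0,0,0,0],
  [0.8,0,0,0,0,0,0],
  [1,0,0,0,0,0,0],
  [1,0,0,0,0,0,0],
  [1,0,0,0,0,0,0],
  [1,0,0,0,0,0,0],
])

```text
t: 4.08
ee_pos: [0.4565, -0.2005, 0.0436]
tool_rot: [0.704, 0.71, 0.001, 0.002]
contact_force: [1.0, -0.2, -0.5]
gripper_width: 0.0148
```

```bash
python3 -c "
from h import *
where([.455,-.199,.041],90.4)"
```

```text
t 4.075 p [ 0.4565 -0.2005  0.0436] yawx 90.45 z [ 0.0044 -0.002  -1.    ] F [ 1.01 -0.21 -0.53] T [ 0.032 -0.016  0.006] w 0.0148
delta cm tool [ 0.15 -0.15  0.26]
rotvec deg [0.25 0.11 0.05]
```

Call:
jog_arm([
  [1,0,0,0,0,0,0],
  [1,0,0,-1.5,0,0,0],
  [1,0,0,-2,0,0,0],
  [1,0,0,-2.5,0,0,0],
  [1,0,0,-2.5,0,0,0],
  [1,0,0,0,0,0,0],
])

```text
t: 4.82
ee_pos: [0.456, -0.2003, 0.1341]
tool_rot: [0.704, 0.71, 0.001, 0.002]
contact_force: [0.3, -1.3, -1.9]
gripper_width: 0.015
```

```bash
python3 -c "
from h import *
where([.455,-.199,.041],90.4)
c=calibration('wrist');im=read_camera('wrist');cv2.imwrite('pics/w3.png',im)
where()"
```

```text
t 4.825 p [ 0.456  -0.2003  0.1341] yawx 90.45 z [ 0.0047 -0.0021 -1.    ] F [ 0.31 -1.34 -1.88] T [0.017 0.027 0.003] w 0.015
delta cm tool [ 0.15 -0.14  9.31]
rotvec deg [0.27 0.12 0.05]
t 4.875 p [ 0.4554 -0.2     0.1331] yawx 90.45 z [ 0.0034 -0.0014 -1.    ] F [-0.1   0.47 -1.67] T [0.05  0.048 0.018] w 0.0147
```

View pics/w3.png

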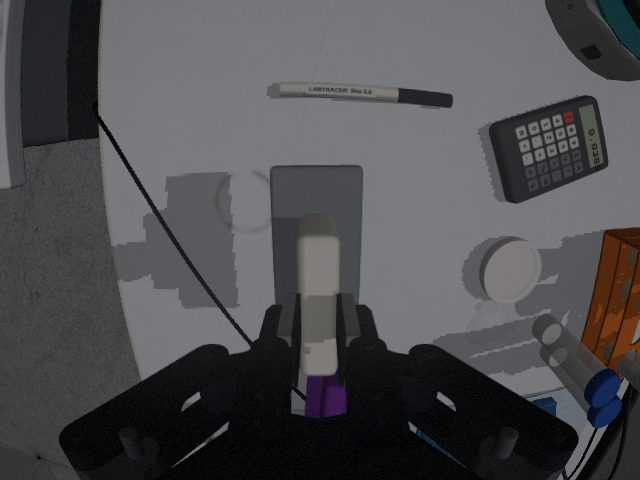

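The block is held square in the jaws: the plate's front edge runs (272,166) to (362,166) and the rib sits between the pads. Next I'll measure where the block sits relative to the TCP.

```bash
python3 -c "
from h import *
c=calibration('wrist');im=read_camera('wrist');s=state();p=np.array(s['ee_pos'])
where()
cv2.imwrite('pics/w4.png',cv2.resize(im[140:400,240:400],None,fx=3,fy=2.3,interpolation=cv2.INTER_CUBIC))
Rm=R.from_quat(s['tool_rot']).as_matrix()
for u,v,dz in [(272,166,.0336),(362,166,.0336)]:
    q=pt(c,u,v,p[2]-dz,True); print(Rm.T@(q-p))
for off in (0,.0015,.003):
  print(off,[proj(c,p+Rm@np.array([off+.058,sy*.023,.0336]),True).round(1) for sy in (-1,1)],[proj(c,p+Rm@np.array([off+.035,sy*.009,-.0074]),True).round(1) for sy in (-1,1)],[proj(c,p+Rm@np.array([off-.035,sy*.009,-.0074]),True).round(1) for sy in (-1,1)])
"
```

```text
t 4.925 p [ 0.4549 -0.1997  0.1322] yawx 90.44 z [ 2.1e-03 -8.0e-04 -1.0e+00] F [ 0.64  0.78 -1.37] T [-0.013  0.003  0.055] w 0.0154
[ 0.05807661 -0.02421142  0.03350306]
[0.05797135 0.01993739 0.03359695]
0 [array([274.5, 166.1]), array([368.2, 166. ])] [array([299.5, 234.7]), array([345. , 234.6])] [array([302.8, 376.8]), array([340.8, 376.6])]
0.0015 [array([274.4, 163.1]), array([368.2, 163. ])] [array([299.4, 231. ]), array([345., 231.])] [array([302.7, 374.3]), array([340.9, 374.2])]
0.003 [array([274.3, 160. ]), array([368.3, 160. ])] [array([299.3, 227.4]), array([345.1, 227.3])] [array([302.7, 371.8]), array([341. , 371.7])]
```

View pics/w4.png

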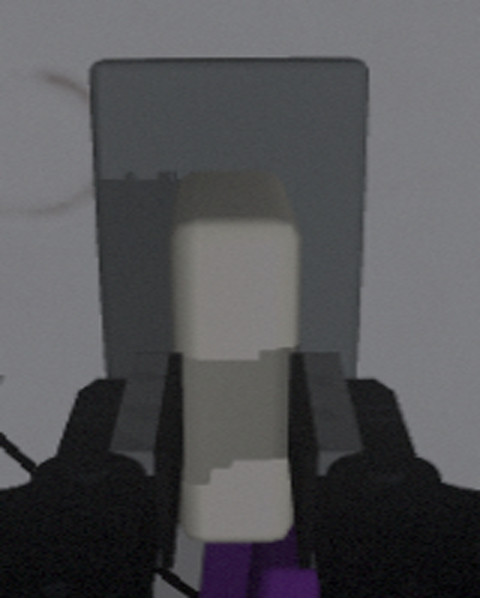

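Call:
jog_arm([
  [1,2,0,-2,0,0,0],
  [1,4,0.8,-2,0,0,2],
  [1,4,0.8,-1.5,0,0,2],
  [1,4,0.8,-0.5,0,0,2],
  [1,4,1.3,-0.5,0,0,2.7],
  [1,2,1,-0.4,0,0,0],
  [1,0,0,0,0,0,0],
  [1,0,0,0,0,0,0],
])

```text
t: 5.92
ee_pos: [0.5089, 0.0027, 0.1957]
tool_rot: [0.758, 0.652, -0.003, -0.004]
contact_force: [-0.0, -0.2, -1.3]
gripper_width: 0.0152
```

```bash
python3 -c "
from h import *
where([.494,0.0,.2],81.7)
c=calibration('wrist');im=read_camera('wrist');cv2.imwrite('pics/w5.png',im);np.save('c5.npy',c,allow_pickle=True)
where()
"
```

```text
t 5.925 p [0.5089 0.0027 0.1957] yawx 81.38 z [-0.0102  0.0019 -0.9999] F [-0.03 -0.17 -1.32] T [-0.03   0.021 -0.02 ] w 0.0152
delta cm tool [-0.49 -1.44 -0.42]
rotvec deg [-0.6  -0.02 -0.32]
t 5.975 p [0.5089 0.0025 0.1958] yawx 81.35 z [-0.0101  0.002  -0.9999] F [-0.55  0.26 -0.56] T [ 0.019 -0.053 -0.035] w 0.0151
```

View pics/w5.png

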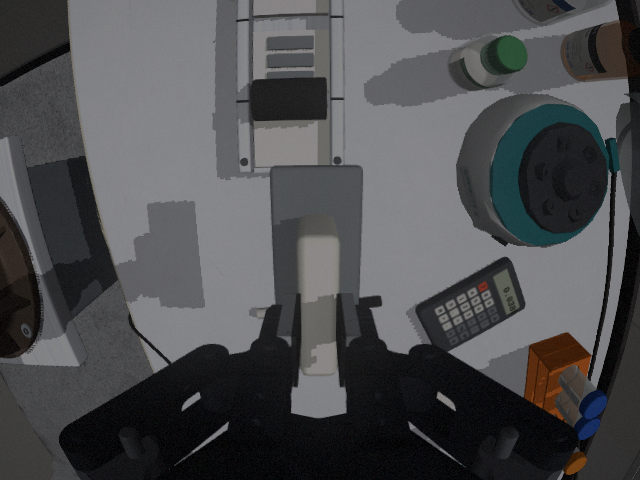

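The bed and roller are ahead of the held block: roller at (289,99), near-groove lines at (242,101) and (337,99), far-groove lines at (242,19) and (336,16). I'll enlarge to refine.

```bash
python3 - <<'E'
import cv2
im=cv2.imread("pics/w5.png")
cv2.imwrite("pics/w5z.png",cv2.resize(im[0:180,220:370],None,fx=3.3,fy=3.3,interpolation=cv2.INTER_CUBIC))
E
```

```text
(no output)
```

View pics/w5z.png

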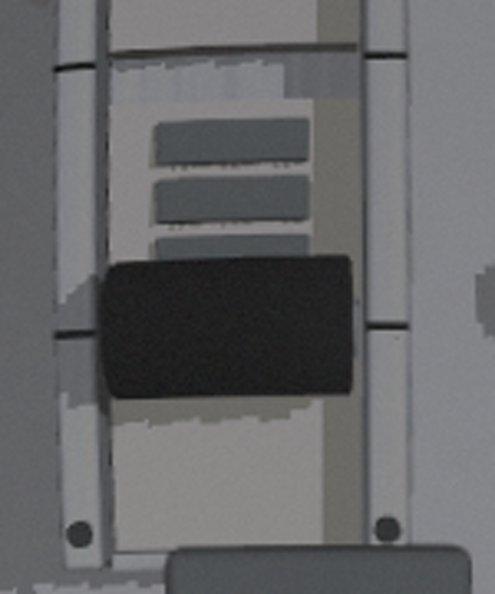

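```bash
python3 - <<'E'
from h import *
c=np.load('c5.npy',allow_pickle=True).item()
def P(u,v,z=.0285): return pt(c,(u+.5)/3.3-.5+220,(v+.5)/3.3-.5,z,True)
nl,nr,fl,fr=P(76,335),P(387,326),P(76,67),P(387,56)
n=(nl+nr)/2;f=(fl+fr)/2
yaw=lambda d:np.degrees(np.arctan2(d[1],d[0]))
print(n,f,"c",(n+f)/2,np.linalg.norm(f-n),np.linalg.norm(nr-nl),np.linalg.norm(fr-fl))
print(yaw(f-n),yaw(nr-nl)+90,yaw(fr-fl)+90,yaw(fl-nl),yaw(fr-nr))
yx=np.array([np.cos(np.radians(-9)),np.sin(np.radians(-9)),0])*.0021
print("bias corr c",(n+f)/2+yx)
E
```

```text
[0.49649573 0.10689418 0.0285    ] [0.50736247 0.17841431 0.0285    ] c [0.5019291  0.14265424 0.0285    ] 0.07234095377495176 0.07907724082726521 0.07944082434780204
81.3605826599372 81.80675388281142 81.49393159686146 81.50499998253967 81.21530256348031
bias corr c [0.50400325 0.14232573 0.0285    ]
```

```bash
python3 -c "
from h import *
where([.4939,0.0721,.106],81.5)
"
```

```text
t 5.975 p [0.5089 0.0025 0.1958] yawx 81.35 z [-0.0101  0.002  -0.9999] F [-0.55  0.26 -0.56] T [ 0.019 -0.053 -0.035] w 0.0151
delta cm tool [ 6.65 -2.44  9.  ]
rotvec deg [-0.59 -0.03 -0.15]
```

Call:
jog_arm([
  [1,2,-0.8,1,-0.6,0,-0.1],
  [1,2,-0.8,2,0,0,0],
  [1,2,-0.8,2,0,0,0],
  [1,0.6,0,2,0,0,0],
  [1,0,0,1,0,0,0],
  [1,0,0,0,0,0,0],
  [1,0,0,0,0,0,0],
])

```text
t: 6.85
ee_pos: [0.4929, 0.0676, 0.113]
tool_rot: [0.76, 0.65, -0.001, -0.0]
contact_force: [0.6, -0.4, -1.1]
gripper_width: 0.0153
```

```bash
python3 -c "
from h import *
where([.4939,0.0721,.100],81.5)
"
```

```text
t 6.85 p [0.4929 0.0676 0.113 ] yawx 81.04 z [-1.3e-03 -4.0e-04 -1.0e+00] F [ 0.6  -0.37 -1.15] T [ 0.024  0.038 -0.031] w 0.0153
delta cm tool [0.46 0.03 1.3 ]
rotvec deg [-0.07  0.03 -0.46]
```

Call:
jog_arm([
  [1,0.45,0,0.8,0,0,-0.4],
  [1,0,0,0.4,0,0,0],
  [1,0,0,0,0,0,0],
])

```text
t: 7.22
ee_pos: [0.4944, 0.0719, 0.1012]
tool_rot: [0.758, 0.652, 0.0, 0.0]
contact_force: [0.6, 0.5, -1.9]
gripper_width: 0.0151
```

```bash
python3 -c "
from h import *
where([.4939,0.0721,.094],81.5)
im=read_camera('scene');cv2.imwrite('pics/s2.png',cv2.resize(im[220:370,180:380],None,fx=4,fy=4,interpolation=cv2.INTER_CUBIC))
where()
"
```

```text
t 7.225 p [0.4944 0.0719 0.1012] yawx 81.43 z [ 6.e-04 -3.e-04 -1.e+00] F [ 0.62  0.5  -1.89] T [ 0.005 -0.01   0.015] w 0.0151
delta cm tool [ 0.02 -0.05  0.72]
rotvec deg [ 0.04  0.01 -0.07]
t 7.275 p [0.4945 0.0719 0.1014] yawx 81.43 z [ 8.e-04 -3.e-04 -1.e+00] F [ 0.03  0.15 -1.09] T [-0.032 -0.028  0.011] w 0.015
```

View pics/s2.png

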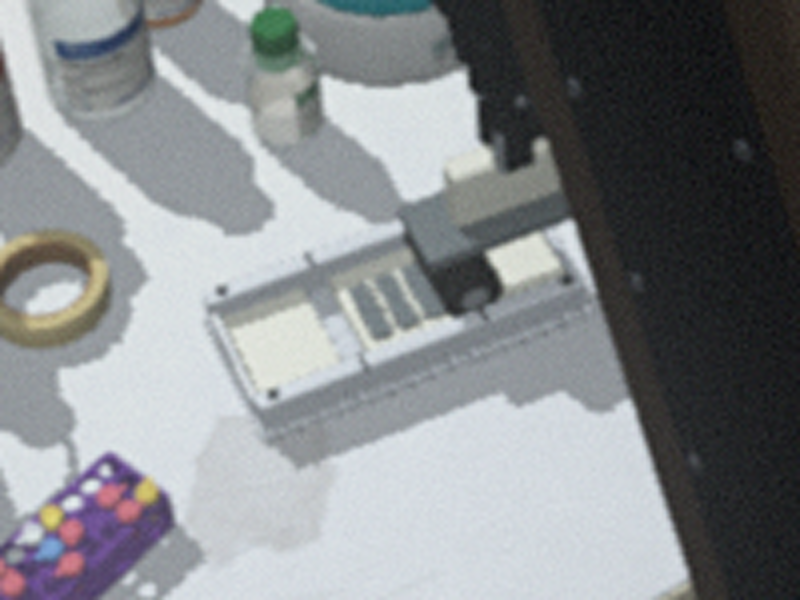

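The plate end, at about (440,240), reaches just over the roller at (465,280), as planned. Now I'll descend gently.

Call:
jog_arm([
  [1,0,0,0.4,0,0,0],
  [1,0,0,0.3,0,0,0],
  [1,0,0,0,0,0,0],
])

```text
t: 7.65
ee_pos: [0.4946, 0.0719, 0.094]
tool_rot: [0.758, 0.652, 0.0, 0.0]
contact_force: [0.3, -0.6, -1.3]
gripper_width: 0.0151
```

Call:
jog_arm([
  [1,0,0,0.15,0,0,0],
])

```text
t: 7.78
ee_pos: [0.4946, 0.0719, 0.0926]
tool_rot: [0.758, 0.652, 0.0, 0.0]
contact_force: [-1.2, -1.4, 3.8]
gripper_width: 0.0153
```

Call:
jog_arm([
  [1,0,0,0.15,0,0,0],
])

```text
t: 7.9
ee_pos: [0.4948, 0.0718, 0.0913]
tool_rot: [0.758, 0.652, 0.0, 0.001]
contact_force: [-2.6, -3.4, 12.7]
gripper_width: 0.0151
```

Call:
jog_arm([
  [1,0.2,0,-0.08,0,0,0],
])

```text
t: 8.02
ee_pos: [0.4951, 0.0736, 0.0923]
tool_rot: [0.758, 0.652, 0.0, 0.001]
contact_force: [-1.9, -2.4, 6.1]
gripper_width: 0.0151
```

```bash
python3 -c "
from h import *
where([.4939,0.0721,.094],81.5)
"
```

```text
t 8.025 p [0.4951 0.0736 0.0923] yawx 81.44 z [ 1.7e-03 -5.0e-04 -1.0e+00] F [-1.86 -2.43  6.05] T [-0.196  0.262  0.007] w 0.0151
delta cm tool [-0.16 -0.1  -0.17]
rotvec deg [ 0.1   0.02 -0.06]
```

Call:
jog_arm([
  [1,0.25,-0.03,-0.04,0,0,0],
])

```text
t: 8.15
ee_pos: [0.4953, 0.076, 0.093]
tool_rot: [0.758, 0.652, 0.001, 0.001]
contact_force: [-1.2, -0.9, 4.9]
gripper_width: 0.015
```

Call:
jog_arm([
  [1,0.25,-0.03,-0.02,0,0,0],
])

```text
t: 8.28
ee_pos: [0.4956, 0.0785, 0.0935]
tool_rot: [0.758, 0.652, 0.001, 0.001]
contact_force: [-1.5, -1.0, 5.4]
gripper_width: 0.0151
```

Call:
jog_arm([
  [1,0.25,-0.03,-0.02,0,0,0],
])

```text
t: 8.4
ee_pos: [0.4959, 0.081, 0.094]
tool_rot: [0.758, 0.652, 0.001, 0.001]
contact_force: [-1.2, -2.0, 5.6]
gripper_width: 0.0152
```

Call:
jog_arm([
  [1,0.25,0,0.02,0,0,0],
])

```text
t: 8.52
ee_pos: [0.4964, 0.0835, 0.0941]
tool_rot: [0.758, 0.652, 0.001, 0.001]
contact_force: [-2.4, -2.6, 6.2]
gripper_width: 0.0149
```

Call:
jog_arm([
  [1,0.25,0,0.02,0,0,0],
])

```text
t: 8.65
ee_pos: [0.4969, 0.086, 0.0942]
tool_rot: [0.758, 0.652, 0.001, 0.002]
contact_force: [-2.4, -1.2, 7.1]
gripper_width: 0.015
```

```bash
python3 -c "
from h import *
where([.4939,0.0721,.094],81.5)
im=read_camera('scene');cv2.imwrite('pics/s3.png',cv2.resize(im[220:370,180:380],None,fx=4,fy=4,interpolation=cv2.INTER_CUBIC))
"
```

```text
t 8.65 p [0.4969 0.086  0.0942] yawx 81.44 z [ 4.e-03 -7.e-04 -1.e+00] F [-2.37 -1.16  7.12] T [-0.034  0.315  0.069] w 0.015
delta cm tool [-1.42 -0.09  0.02]
rotvec deg [ 0.23  0.01 -0.06]
```

View pics/s3.png

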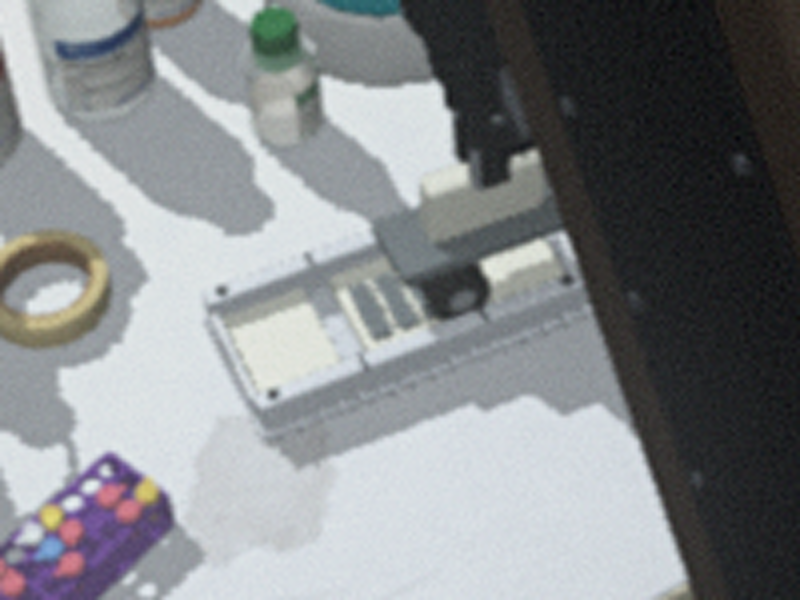

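Call:
jog_arm([
  [1,0.25,-0.02,0.05,0,0,0],
  [1,0.25,-0.02,0.03,0,0,0],
])

```text
t: 8.95
ee_pos: [0.4977, 0.0914, 0.0941]
tool_rot: [0.758, 0.652, 0.002, 0.002]
contact_force: [-2.1, -1.3, 8.0]
gripper_width: 0.0154
```

Call:
jog_arm([
  [1,0.25,-0.02,0.03,0,0,0],
  [1,0.25,-0.02,0.03,0,0,0],
])

```text
t: 9.2
ee_pos: [0.4983, 0.0966, 0.0941]
tool_rot: [0.758, 0.652, 0.002, 0.002]
contact_force: [-2.2, -0.2, 7.8]
gripper_width: 0.015
```

Call:
jog_arm([
  [1,0.25,-0.03,0.04,0.05,0,0],
  [1,0.25,-0.03,0.04,0.05,0,0],
])

```text
t: 9.45
ee_pos: [0.4988, 0.1019, 0.0942]
tool_rot: [0.758, 0.652, 0.002, 0.002]
contact_force: [-2.2, -0.3, 9.2]
gripper_width: 0.0152
```

Call:
jog_arm([
  [1,0.25,-0.03,0.04,0.05,0,0],
  [1,0.25,-0.03,0.04,0.05,0,0],
])

```text
t: 9.7
ee_pos: [0.4995, 0.1072, 0.0943]
tool_rot: [0.758, 0.652, 0.002, 0.001]
contact_force: [-2.7, 0.1, 10.3]
gripper_width: 0.0151
```

```bash
python3 -c "
from h import *
where([.5045,0.1433,.094],81.5)
im=read_camera('scene');cv2.imwrite('pics/s4.png',cv2.resize(im[220:370,180:380],None,fx=4,fy=4,interpolation=cv2.INTER_CUBIC))
"
```

```text
t 9.7 p [0.4995 0.1072 0.0943] yawx 81.43 z [ 5.e-03  7.e-04 -1.e+00] F [-2.66  0.07 10.29] T [0.052 0.337 0.003] w 0.0151
delta cm tool [ 3.64 -0.05  0.04]
rotvec deg [ 0.28 -0.08 -0.07]
```

View pics/s4.png

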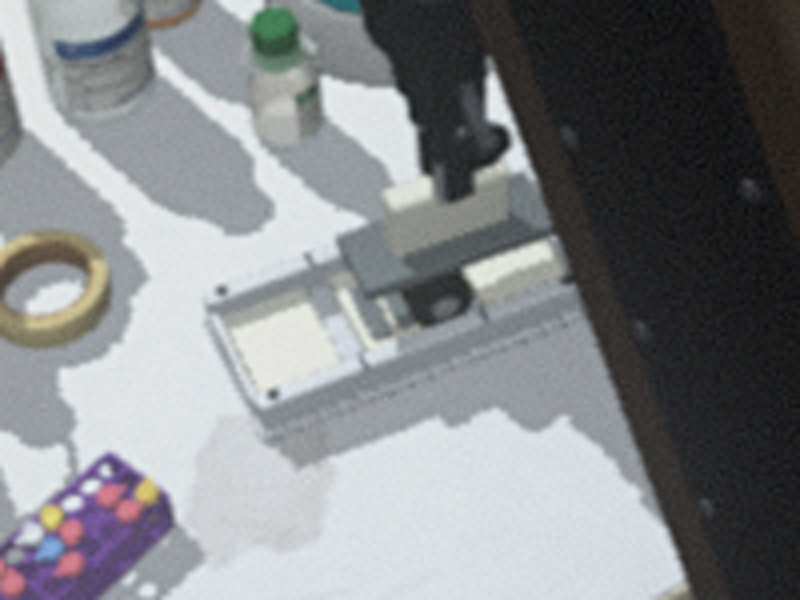

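Call:
jog_arm([
  [1,0.25,-0.03,0.02,0.05,0,0],
  [1,0.25,-0.03,0.02,0.05,0,0],
])

```text
t: 10.0
ee_pos: [0.5002, 0.1128, 0.0947]
tool_rot: [0.758, 0.652, 0.002, 0.001]
contact_force: [-0.9, -0.8, 5.8]
gripper_width: 0.0154
```

Call:
jog_arm([
  [1,0.25,-0.03,0.02,0.05,0,0],
  [1,0.25,-0.03,0.02,0.05,0,0],
])

```text
t: 10.25
ee_pos: [0.5009, 0.118, 0.095]
tool_rot: [0.758, 0.652, 0.002, 0.001]
contact_force: [-0.8, -1.5, 4.1]
gripper_width: 0.0149
```

Call:
jog_arm([
  [1,0.25,-0.03,0.03,0.05,0,0],
  [1,0.25,-0.03,0.03,0.05,0,0],
])

```text
t: 10.5
ee_pos: [0.5017, 0.1233, 0.0949]
tool_rot: [0.758, 0.652, 0.002, 0.0]
contact_force: [-1.2, -1.4, 7.9]
gripper_width: 0.015
```

Call:
jog_arm([
  [1,0.25,-0.03,0.03,0.05,0,0],
  [1,0.25,-0.03,0.03,0.05,0,0],
])

```text
t: 10.75
ee_pos: [0.5024, 0.1287, 0.0949]
tool_rot: [0.758, 0.652, 0.002, 0.0]
contact_force: [-1.6, -0.8, 8.6]
gripper_width: 0.0152
```

Call:
jog_arm([
  [1,0.25,-0.03,0.04,0.05,0,0],
  [1,0.25,-0.03,0.04,0.05,0,0],
])

```text
t: 11.0
ee_pos: [0.5032, 0.1342, 0.0949]
tool_rot: [0.758, 0.652, 0.002, -0.0]
contact_force: [-2.1, -0.1, 11.5]
gripper_width: 0.0153
```

Call:
jog_arm([
  [1,0.25,-0.03,0.04,0.05,0,0],
  [1,0.25,-0.03,0.04,0.05,0,0],
])

```text
t: 11.25
ee_pos: [0.504, 0.1397, 0.095]
tool_rot: [0.758, 0.652, 0.002, -0.001]
contact_force: [-2.3, -0.1, 9.8]
gripper_width: 0.015
```

Call:
jog_arm([
  [1,0.25,-0.03,0.04,0.05,0,0],
  [1,0.25,-0.03,0.04,0.05,0,0],
])

```text
t: 11.5
ee_pos: [0.5047, 0.1453, 0.095]
tool_rot: [0.758, 0.652, 0.002, -0.001]
contact_force: [-1.2, -0.4, 9.4]
gripper_width: 0.015
```

```bash
python3 -c "
from h import *
where([.5045,0.1433,.094],81.5)
im=read_camera('scene');cv2.imwrite('pics/s5.png',cv2.resize(im[220:370,180:380],None,fx=4,fy=4,interpolation=cv2.INTER_CUBIC))
"
```

```text
t 11.5 p [0.5047 0.1453 0.095 ] yawx 81.44 z [ 0.0022  0.0048 -1.    ] F [-1.24 -0.45  9.4 ] T [-0.072  0.22  -0.013] w 0.015
delta cm tool [-0.2   0.01  0.1 ]
rotvec deg [ 0.08 -0.29 -0.06]
```

View pics/s5.png

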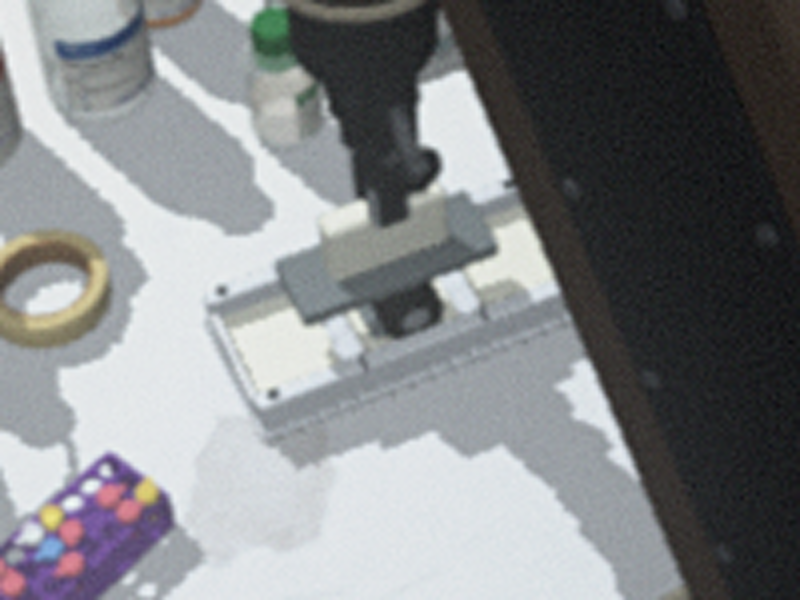

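The roller is mid-lane at (410,305) under the block, with force, line and height all steady. I'll continue.

Call:
jog_arm([
  [1,0.25,-0.03,0.04,0,-0.05,0],
  [1,0.25,-0.03,0.04,0,-0.05,0],
])

```text
t: 11.8
ee_pos: [0.5054, 0.1508, 0.0949]
tool_rot: [0.758, 0.652, 0.002, -0.0]
contact_force: [-2.2, -0.3, 8.4]
gripper_width: 0.015
```

Call:
jog_arm([
  [1,0.25,-0.03,0.04,0,-0.05,0],
  [1,0.25,-0.03,0.04,0,-0.05,0],
])

```text
t: 12.05
ee_pos: [0.5061, 0.1562, 0.0948]
tool_rot: [0.758, 0.652, 0.002, 0.001]
contact_force: [-1.2, -0.4, 9.5]
gripper_width: 0.0152
```

Call:
jog_arm([
  [1,0.25,-0.03,0.04,0,-0.05,0],
  [1,0.25,-0.03,0.04,0,-0.05,0],
])

```text
t: 12.3
ee_pos: [0.5068, 0.1617, 0.0947]
tool_rot: [0.758, 0.652, 0.002, 0.002]
contact_force: [-1.2, -0.1, 7.7]
gripper_width: 0.0149
```

Call:
jog_arm([
  [1,0.25,-0.03,0.04,0,-0.05,0],
  [1,0.25,-0.03,0.04,0,-0.05,0],
])

```text
t: 12.55
ee_pos: [0.5075, 0.1672, 0.0946]
tool_rot: [0.758, 0.652, 0.002, 0.002]
contact_force: [-2.2, -0.3, 9.2]
gripper_width: 0.0152
```

Call:
jog_arm([
  [1,0.25,-0.03,0.05,0,0,0],
  [1,0.25,-0.03,0.05,0,0,0],
])

```text
t: 12.8
ee_pos: [0.5082, 0.1727, 0.0943]
tool_rot: [0.758, 0.652, 0.003, 0.003]
contact_force: [-2.0, -0.1, 9.6]
gripper_width: 0.015
```

Call:
jog_arm([
  [1,0.25,-0.03,0.04,0,0,0],
  [1,0.25,-0.03,0.04,0,0,0],
])

```text
t: 13.05
ee_pos: [0.5089, 0.1783, 0.0943]
tool_rot: [0.758, 0.652, 0.003, 0.003]
contact_force: [-1.6, 0.0, 8.9]
gripper_width: 0.015
```

Call:
jog_arm([
  [1,0.25,-0.03,0.04,0,0,0],
  [1,0.25,-0.03,0.04,0,0,0],
])

```text
t: 13.3
ee_pos: [0.5096, 0.1839, 0.0941]
tool_rot: [0.758, 0.652, 0.004, 0.003]
contact_force: [-1.6, 0.1, 7.4]
gripper_width: 0.0153
```

```bash
python3 -c "
from h import *
where([.5152,0.2145,.094],81.5)
im=read_camera('scene');cv2.imwrite('pics/s6.png',cv2.resize(im[220:370,180:380],None,fx=4,fy=4,interpolation=cv2.INTER_CUBIC))
"
```

```text
t 13.3 p [0.5096 0.1839 0.0941] yawx 81.46 z [ 1.010e-02  4.000e-04 -9.999e-01] F [-1.65  0.08  7.38] T [-0.205  0.193 -0.008] w 0.0153
delta cm tool [3.11 0.1  0.02]
rotvec deg [ 0.57 -0.11 -0.04]
```

View pics/s6.png

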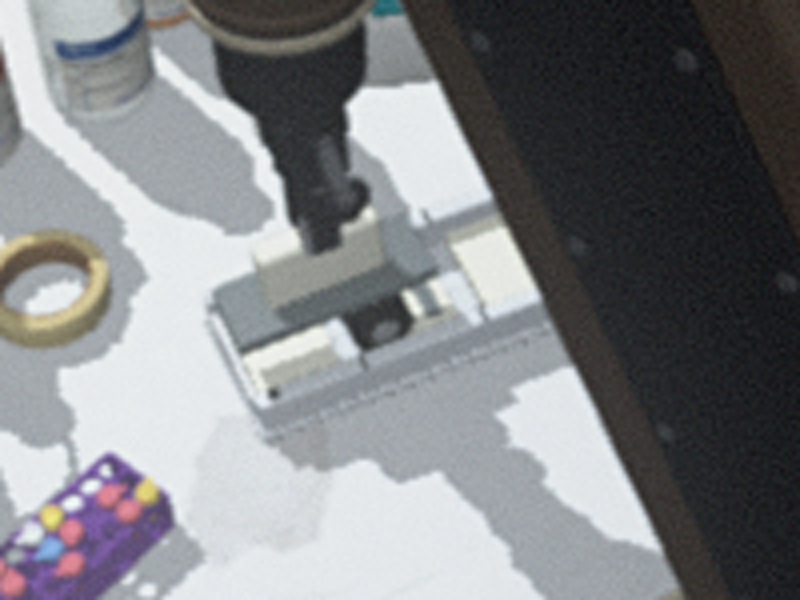

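Call:
jog_arm([
  [1,0.25,-0.02,0.04,0.1,0,0],
  [1,0.25,-0.02,0.04,0.1,0,0],
])

```text
t: 13.6
ee_pos: [0.5105, 0.1896, 0.0939]
tool_rot: [0.758, 0.652, 0.003, 0.002]
contact_force: [-0.3, 0.9, 7.1]
gripper_width: 0.015
```

Call:
jog_arm([
  [1,0.25,-0.02,0.04,0.1,0,0],
  [1,0.25,-0.02,0.04,0.1,0,0],
])

```text
t: 13.85
ee_pos: [0.5113, 0.1951, 0.0937]
tool_rot: [0.758, 0.653, 0.003, 0.001]
contact_force: [-1.2, 0.5, 7.7]
gripper_width: 0.0152
```

Call:
jog_arm([
  [1,0.25,-0.02,0.04,0.1,0,0],
  [1,0.25,-0.02,0.04,0.1,0,0],
])

```text
t: 14.1
ee_pos: [0.5121, 0.2006, 0.0935]
tool_rot: [0.758, 0.653, 0.002, -0.0]
contact_force: [-1.1, 0.9, 7.5]
gripper_width: 0.0152
```

```bash
python3 -c "
from h import *
where([.5152,0.2145,.094],81.5)
im=read_camera('scene');cv2.imwrite('pics/s7.png',cv2.resize(im[220:370,180:380],None,fx=4,fy=4,interpolation=cv2.INTER_CUBIC))
"
```

```text
t 14.1 p [0.5121 0.2006 0.0935] yawx 81.47 z [ 0.0028  0.0033 -1.    ] F [-1.09  0.92  7.54] T [-0.295  0.111 -0.06 ] w 0.0152
delta cm tool [ 1.42  0.1  -0.05]
rotvec deg [ 0.13 -0.21 -0.03]
```

View pics/s7.png

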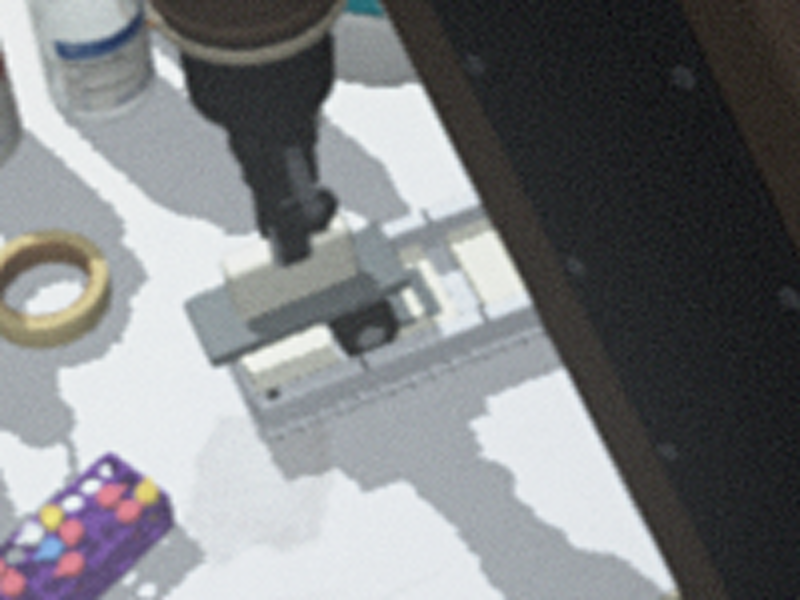

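Call:
jog_arm([
  [1,0.2,-0.02,0.05,0.05,0,0],
  [1,0.2,-0.02,0.05,0.05,0,0],
])

```text
t: 14.4
ee_pos: [0.513, 0.2054, 0.0931]
tool_rot: [0.758, 0.653, 0.002, -0.001]
contact_force: [-1.0, 1.2, 7.9]
gripper_width: 0.0147
```

Call:
jog_arm([
  [1,0.2,-0.02,0.05,0.05,0,0],
  [1,0.2,-0.02,0.05,0,0,0],
])

```text
t: 14.65
ee_pos: [0.5139, 0.2102, 0.0928]
tool_rot: [0.758, 0.653, 0.003, -0.001]
contact_force: [-1.0, 1.5, 6.7]
gripper_width: 0.0149
```

```bash
python3 -c "
from h import *
where([.5152,0.2145,.092],81.5)
im=read_camera('scene');cv2.imwrite('pics/s8.png',cv2.resize(im[220:370,180:380],None,fx=4,fy=4,interpolation=cv2.INTER_CUBIC))
"
```

```text
t 14.65 p [0.5139 0.2102 0.0928] yawx 81.47 z [ 0.003   0.0052 -1.    ] F [-1.03  1.53  6.66] T [ 0.008  0.154 -0.07 ] w 0.0149
delta cm tool [0.45 0.07 0.09]
rotvec deg [ 0.12 -0.32 -0.03]
```

View pics/s8.png

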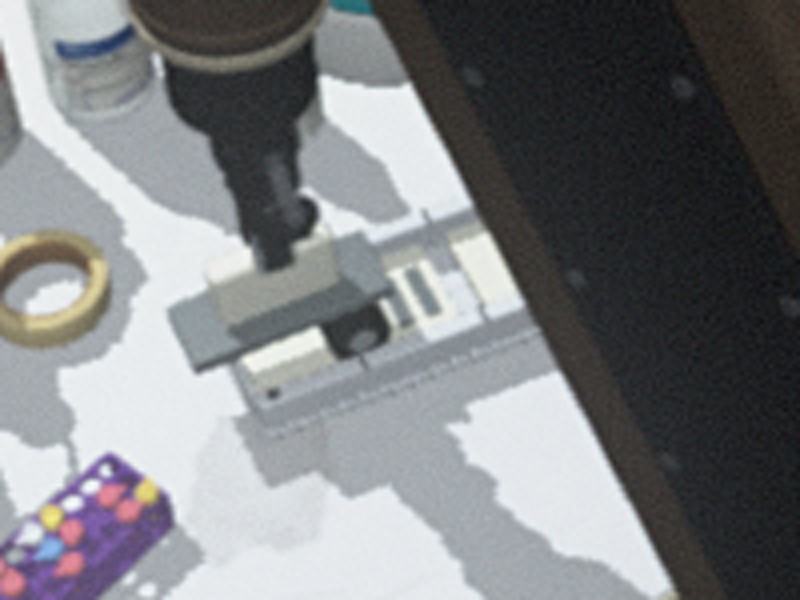

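Call:
jog_arm([
  [1,0.2,-0.02,0.06,0,0,0],
  [1,0.15,-0.02,0.06,0,0,0],
])

```text
t: 14.95
ee_pos: [0.5146, 0.2147, 0.0922]
tool_rot: [0.758, 0.652, 0.004, -0.001]
contact_force: [-1.1, 3.3, 6.4]
gripper_width: 0.015
```

Call:
jog_arm([
  [1,0.1,-0.02,0.05,0,0,0],
])

```text
t: 15.08
ee_pos: [0.5149, 0.2162, 0.092]
tool_rot: [0.758, 0.652, 0.004, -0.001]
contact_force: [-1.4, 2.2, 6.0]
gripper_width: 0.0154
```

```bash
python3 -c "
from h import *
where([.5152,0.2145,.092],81.5)
im=read_camera('scene');cv2.imwrite('pics/s9.png',cv2.resize(im[220:370,180:380],None,fx=4,fy=4,interpolation=cv2.INTER_CUBIC))
"
```

```text
t 15.075 p [0.5149 0.2162 0.092 ] yawx 81.46 z [ 0.0051  0.0067 -1.    ] F [-1.45  2.23  6.01] T [ 0.155  0.136 -0.025] w 0.0154
delta cm tool [-0.16  0.06  0.  ]
rotvec deg [ 0.23 -0.42 -0.04]
```

View pics/s9.png

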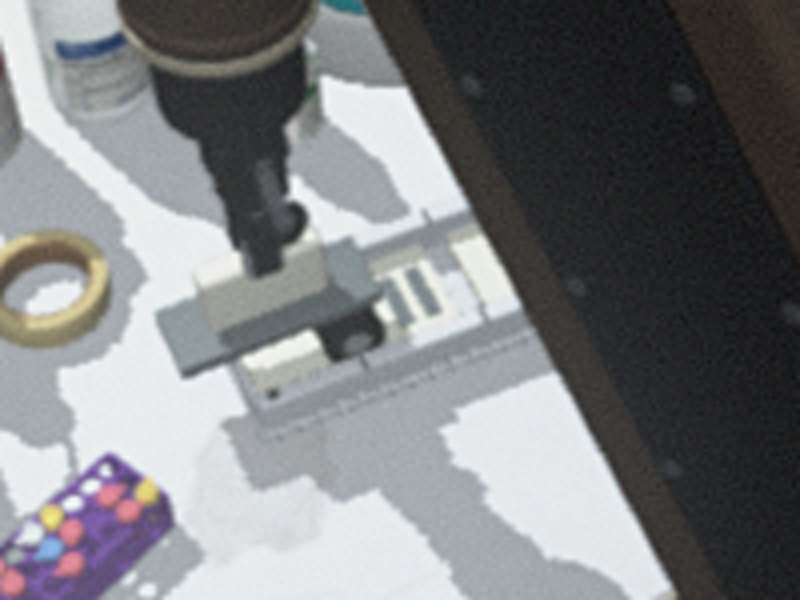

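Call:
jog_arm([
  [1,0,0,-0.1,0,0,0],
  [1,0,0,-0.3,0,0,0],
  [1,0,0,-1,0,0,0],
  [1,0,0,-2,0,0,0],
  [1,0,0,-2,0,0,0],
  [1,0,0,-2,0,0,0],
  [1,0,0,0,0,0,0],
])

```text
t: 16.0
ee_pos: [0.5141, 0.2156, 0.1698]
tool_rot: [0.758, 0.652, 0.004, -0.001]
contact_force: [-0.9, 0.4, -2.1]
gripper_width: 0.015
```

```bash
python3 -c "
from h import *
where([.5152,0.2145,.092],81.5)
im=read_camera('scene');cv2.imwrite('pics/s10.png',cv2.resize(im[220:370,180:380],None,fx=4,fy=4,interpolation=cv2.INTER_CUBIC))
im=read_camera('top');cv2.imwrite('pics/t10.png',im)
"
```

```text
t 16.0 p [0.5141 0.2156 0.1698] yawx 81.45 z [ 0.0046  0.0065 -1.    ] F [-0.9   0.41 -2.13] T [ 0.003 -0.042  0.005] w 0.015
delta cm tool [-0.15  0.09  7.78]
rotvec deg [ 0.2  -0.41 -0.05]
```

View pics/s10.png

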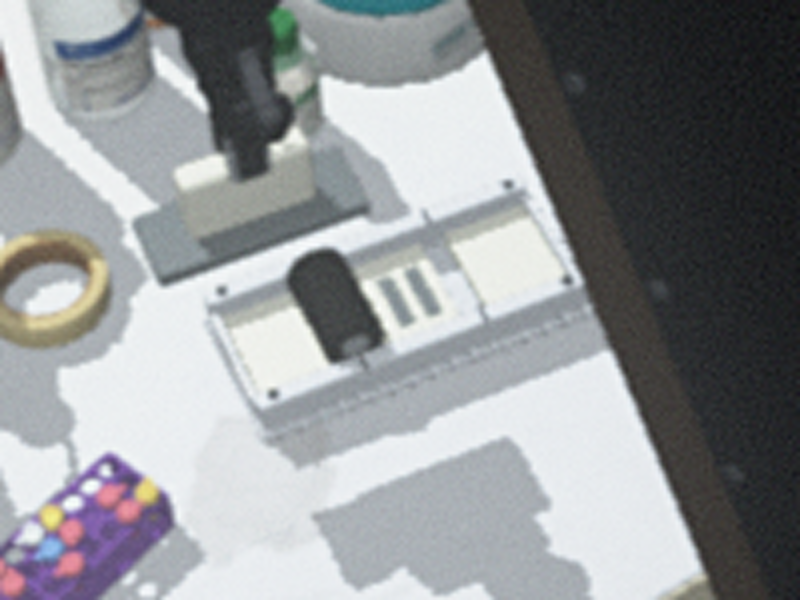

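View pics/t10.png

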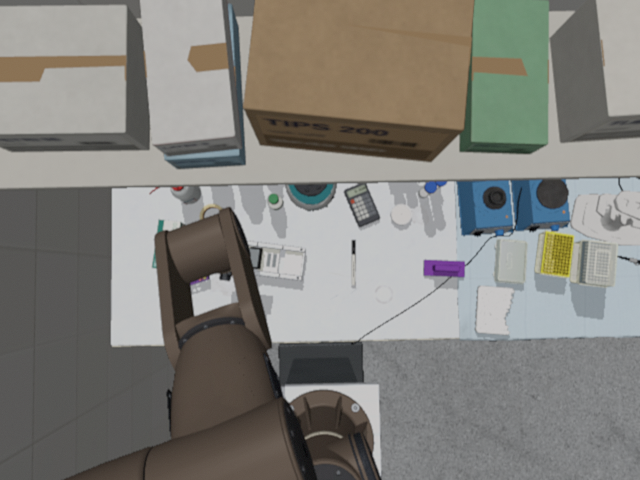

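The roller lies across the far groove, its end at (358,348) in line with the black mark at (365,362). I'll back off over the start end and use the wrist camera to check the caps.

Call:
jog_arm([
  [1,-3,0,-1,0,0,0],
  [1,-4,0.2,-1,0,0,0],
  [1,-4,0.2,-0.5,0,0,0],
  [1,-4,0.2,0,0,0,0],
  [1,-3,0.2,0,0,0,0],
  [1,-0.5,0,0,0,0,0],
  [1,0,0,0,0,0,0],
  [1,0,0,0,0,0,0],
])

```text
t: 17.1
ee_pos: [0.4896, 0.0267, 0.1863]
tool_rot: [0.757, 0.653, -0.001, -0.004]
contact_force: [0.3, -0.1, -1.2]
gripper_width: 0.0152
```

```bash
python3 -c "
from h import *
where([.509,0.02,.196],81.5)
c=calibration('wrist');im=read_camera('wrist');cv2.imwrite('pics/w11.png',im);np.save('c11.npy',c,allow_pickle=True)
im=read_camera('scene');cv2.imwrite('pics/s11.png',cv2.resize(im[250:340,220:340],None,fx=6,fy=6,interpolation=cv2.INTER_CUBIC))
where()
"
```

```text
t 17.1 p [0.4896 0.0267 0.1863] yawx 81.52 z [-0.0073  0.005  -1.    ] F [ 0.3  -0.08 -1.2 ] T [-0.081 -0.029  0.009] w 0.0152
delta cm tool [-0.37  2.01 -0.99]
rotvec deg [-0.45 -0.22  0.02]
t 17.2 p [0.4896 0.0267 0.1864] yawx 81.55 z [-0.007   0.0049 -1.    ] F [-0.15  0.65 -1.03] T [ 0.018 -0.013  0.04 ] w 0.0153
```

View pics/w11.png

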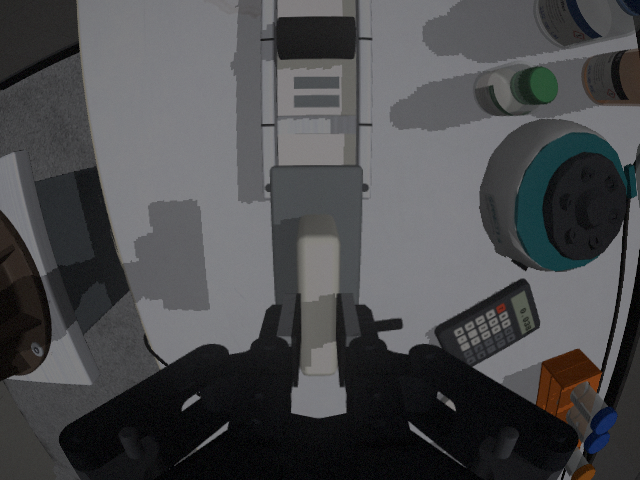

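View pics/s11.png

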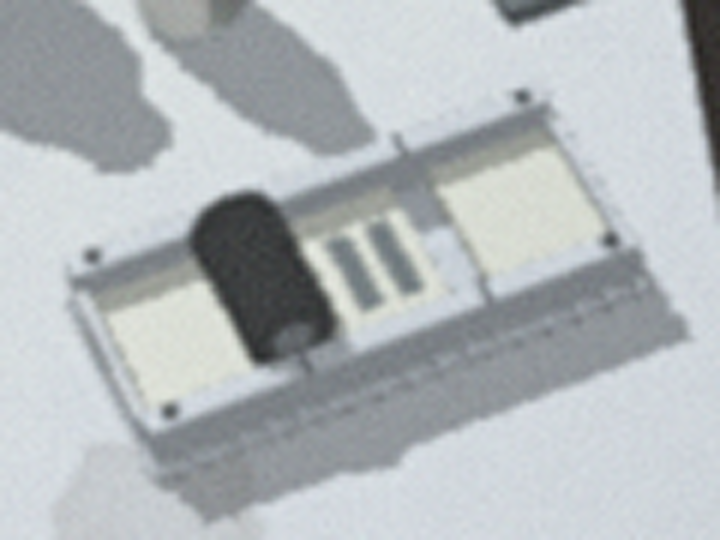

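```bash
python3 - <<'E'
import cv2,numpy as np
im=cv2.imread("pics/w11.png"); im0=cv2.imread("pics/w5.png")
a=cv2.resize(im[0:150,250:385],None,fx=4,fy=4,interpolation=cv2.INTER_CUBIC)
cv2.imwrite("pics/w11z.png",a)
E
```

```text
(no output)
```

View pics/w11z.png

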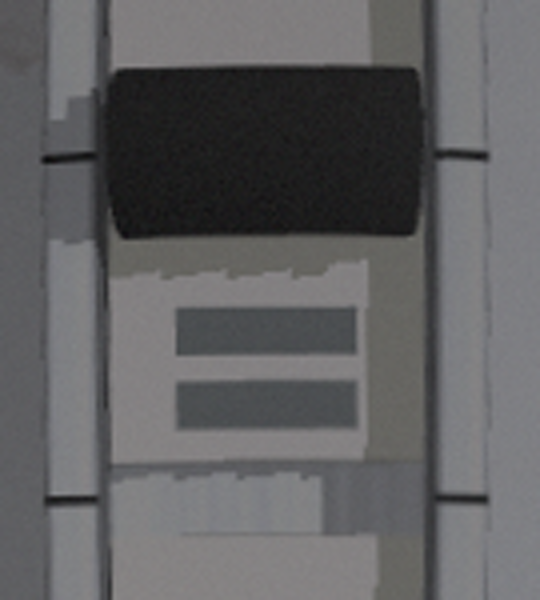

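```bash
python3 - <<'E'
from h import *
for nm,off,sc in (('c5.npy',(220,0),3.3),('c11.npy',(250,0),4)):
    c=np.load(nm,allow_pickle=True).item()
    a=np.radians(81.5); ex=np.array([np.cos(a),np.sin(a),0]);ey=np.array([-np.sin(a),np.cos(a),0]);o=np.array([.502,.1427,-.0015])
    P=lambda x,y,z:((proj(c,o+ex*x/1e3+ey*y/1e3+np.array([0,0,z/1e3]),True)-off)*sc).round(0)
    print(nm)
    for x in (-36,36): print('rail',x,P(x,39,30),P(x,-39,30))
    for x in (-44,-28,28,44): print('groove',x,P(x,0,16))
    for xc in (-16,0,16): print('cap',xc,[P(xc+s*6.25,0,z) for s in (-1,1) for z in (16,18.5)],P(xc,20,16),P(xc,-20,16))
    print('roller',[P(36+18*np.cos(t),0,32+18*np.sin(t))[1] for t in np.radians(np.arange(0,360,30))])
E
```

```text
c5.npy
rail -36 [ 77. 332.] [384. 325.]
rail 36 [77. 66.] [383.  55.]
groove -44 [234. 360.]
groove -28 [234. 300.]
groove 28 [233.  99.]
groove 44 [233.  44.]
cap -16 [array([234., 279.]), array([233., 278.]), array([233., 234.]), array([233., 232.])] [158. 259.] [310. 255.]
cap 0 [array([233., 221.]), array([232., 219.]), array([233., 176.]), array([232., 174.])] [158. 201.] [309. 197.]
cap 16 [array([233., 163.]), array([232., 162.]), array([233., 119.]), array([232., 117.])] [158. 144.] [309. 140.]
roller [np.float64(-8.0), np.float64(-11.0), np.float64(4.0), np.float64(34.0), np.float64(71.0), np.float64(103.0), np.float64(120.0), np.float64(120.0), np.float64(102.0), np.float64(74.0), np.float64(41.0), np.float64(11.0)]
c11.npy
rail -36 [ 74. 497.] [458. 496.]
rail 36 [ 73. 156.] [458. 154.]
groove -44 [267. 532.]
groove -28 [266. 458.]
groove 28 [266. 202.]
groove 44 [266. 131.]
cap -16 [array([266., 431.]), array([266., 430.]), array([266., 373.]), array([266., 372.])] [171. 403.] [361. 403.]
cap 0 [array([266., 357.]), array([266., 356.]), array([266., 300.]), array([266., 298.])] [171. 330.] [361. 329.]
cap 16 [array([266., 284.]), array([266., 282.]), array([266., 227.]), array([266., 225.])] [171. 257.] [361. 256.]
roller [np.float64(67.0), np.float64(65.0), np.float64(87.0), np.float64(127.0), np.float64(173.0), np.float64(213.0), np.float64(233.0), np.float64(230.0), np.float64(206.0), np.float64(169.0), np.float64(127.0), np.float64(90.0)]
```

```bash
python3 - <<'E'
import cv2,numpy as np
im=cv2.imread("pics/w11.png")
a=im[52:115,285:345].astype(float); a=np.clip((a-40)*1.8,0,255).astype(np.uint8)
cv2.imwrite("pics/w11e.png",cv2.resize(a,None,fx=9,fy=9,interpolation=cv2.INTER_NEAREST))
print(im[55:115,300].tolist()[::2]); print(im[68,288:345:3].tolist())
E
```

```text
[[23, 22, 22], [23, 25, 23], [77, 80, 81], [96, 101, 101], [97, 98, 101], [98, 101, 103], [98, 102, 103], [128, 127, 130], [127, 126, 127], [129, 129, 132], [127, 127, 129], [79, 78, 74], [80, 78, 76], [79, 76, 73], [79, 77, 74], [79, 78, 73], [79, 76, 74], [129, 129, 132], [129, 130, 131], [131, 130, 133], [101, 101, 99], [81, 81, 77], [81, 80, 76], [82, 80, 76], [76, 76, 73], [83, 80, 77], [108, 107, 106], [130, 130, 132], [131, 130, 132], [131, 130, 133]]
[[117, 118, 121], [99, 103, 102], [98, 102, 103], [95, 98, 100], [127, 126, 128], [126, 126, 129], [115, 116, 118], [97, 101, 102], [99, 102, 104], [109, 110, 112], [129, 127, 130], [128, 127, 129], [97, 102, 103], [96, 101, 102], [100, 105, 105], [128, 129, 131], [128, 127, 130], [127, 126, 129], [101, 104, 106]]
```

View pics/w11e.png

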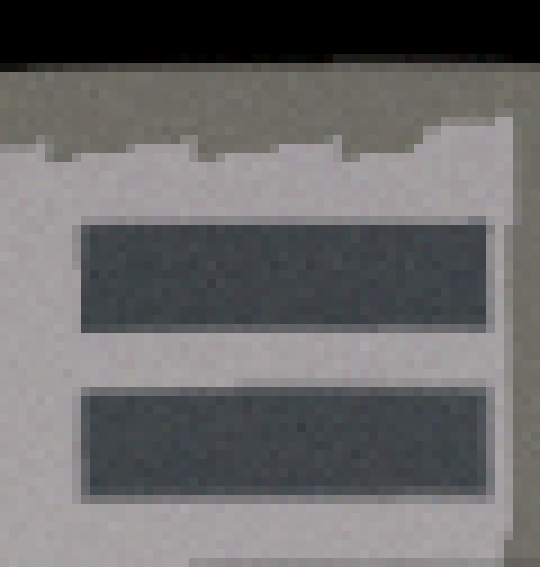

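The closer view shows cap0 (rows 381–428 in the enlargement) and cap1 (307–355) flat, with no side faces or shadow slivers. cap2's strip shows only deck and the roller's shadow, so it seems fully down. I'll put the block back on the open bench where it was, then look closely at the caps with an empty gripper; there's time to re-roll if one is proud.

Call:
jog_arm([
  [1,-3,0,0,0,0,-3],
  [1,-4,0,0,0,0,-3],
  [1,-4,0,0,0,0,-3],
  [1,-4,0,0,0,0,0],
  [1,-4,-0.3,0,0,0,0],
  [1,-3,-0.3,1,0,0,0],
  [1,-0.6,0,2,0,0,0],
  [1,0,0,2,0,0,0],
  [1,0,0,0,0,0,0],
])

```text
t: 18.32
ee_pos: [0.4792, -0.2009, 0.1345]
tool_rot: [0.698, 0.716, 0.0, -0.003]
contact_force: [-0.7, -0.0, -1.7]
gripper_width: 0.0154
```

```bash
python3 -c "
from h import *
where([.457,-0.2,.05],90.4)
"
```

```text
t 18.325 p [ 0.4792 -0.2009  0.1345] yawx 91.39 z [-0.0037  0.0042 -1.    ] F [-0.71 -0.04 -1.68] T [ 0.027 -0.046  0.011] w 0.0154
delta cm tool [ 0.11 -2.18  8.46]
rotvec deg [-0.21 -0.24  0.99]
```

Call:
jog_arm([
  [1,0,-1,1.5,0,-0.3,1],
  [1,0,-1,2,0,0,0],
  [1,0,0,2.2,0,0,0],
  [1,0,0,1.5,0,0,0],
  [1,0,0,0,0,0,0],
])

```text
t: 18.95
ee_pos: [0.4623, -0.2002, 0.0643]
tool_rot: [0.703, 0.711, -0.001, 0.002]
contact_force: [0.3, -0.4, -1.2]
gripper_width: 0.015
```

```bash
python3 -c "
from h import *
where([.457,-0.2,.044],90.4)
"
```

```text
t 18.95 p [ 0.4623 -0.2002  0.0643] yawx 90.59 z [ 0.0011 -0.0034 -1.    ] F [ 0.33 -0.4  -1.16] T [-0.015 -0.004 -0.049] w 0.015
delta cm tool [ 0.03 -0.53  2.03]
rotvec deg [0.06 0.2  0.19]
```

Call:
jog_arm([
  [1,0,-0.4,0.9,0,0,0],
  [1,0,0,0.6,0,0,0],
  [1,0,0,0,0,0,0],
])

```text
t: 19.32
ee_pos: [0.4591, -0.2006, 0.0498]
tool_rot: [0.703, 0.711, -0.001, 0.003]
contact_force: [0.9, 0.4, -2.2]
gripper_width: 0.0151
```

Call:
jog_arm([
  [1,0,0,0.3,0,0,0],
])

```text
t: 19.45
ee_pos: [0.4594, -0.2008, 0.0469]
tool_rot: [0.703, 0.711, -0.0, 0.003]
contact_force: [0.3, -0.0, -1.2]
gripper_width: 0.0151
```

Call:
jog_arm([
  [1,0,0,0.15,0,0,0],
])

```text
t: 19.58
ee_pos: [0.4595, -0.2008, 0.0454]
tool_rot: [0.703, 0.711, -0.0, 0.003]
contact_force: [-0.2, -0.1, -2.1]
gripper_width: 0.0152
```

Call:
jog_arm([
  [1,0,0,0.1,0,0,0],
])

```text
t: 19.7
ee_pos: [0.4596, -0.2009, 0.0444]
tool_rot: [0.703, 0.711, -0.0, 0.003]
contact_force: [0.5, -1.2, -1.2]
gripper_width: 0.0151
```

Call:
jog_arm([
  [1,0,0,0.08,0,0,0],
])

```text
t: 19.82
ee_pos: [0.4596, -0.2009, 0.0436]
tool_rot: [0.703, 0.711, -0.0, 0.003]
contact_force: [-3.5, -1.2, 8.7]
gripper_width: 0.0149
```

Call:
jog_arm([
  [0.6,0,0,-0.03,0,0,0],
  [0,0,0,0,0,0,0],
  [0,0,0,0,0,0,0],
  [0,0,0,0,0,0,0],
  [0,0,0,0,0,0,0],
  [0,0,0,0,0,0,0],
])

```text
t: 20.58
ee_pos: [0.4598, -0.201, 0.0442]
tool_rot: [0.703, 0.711, -0.0, 0.003]
contact_force: [-0.8, 0.7, -0.8]
gripper_width: 0.0852
```

Call:
jog_arm([
  [0,0,0,-2,0,0,0],
  [0,0,0,-4,0,0,0],
  [0,0,0,-4,0,0,0],
  [0,0,0,0,0,0,0],
])

```text
t: 21.08
ee_pos: [0.459, -0.2003, 0.1465]
tool_rot: [0.703, 0.711, -0.001, 0.003]
contact_force: [-0.4, -0.3, -0.5]
gripper_width: 0.0853
```

```bash
python3 -c "
from h import *
where([.48,.03,.15],81.5)
im=read_camera('wrist');cv2.imwrite('pics/w12.png',im)
"
```

```text
t 21.075 p [ 0.459  -0.2003  0.1465] yawx 90.6 z [ 0.0029 -0.0044 -1.    ] F [-0.36 -0.34 -0.53] T [ 0.009 -0.005  0.005] w 0.0853
delta cm tool [23.01  2.34 -0.44]
rotvec deg [0.18 0.24 9.1 ]
```

View pics/w12.png

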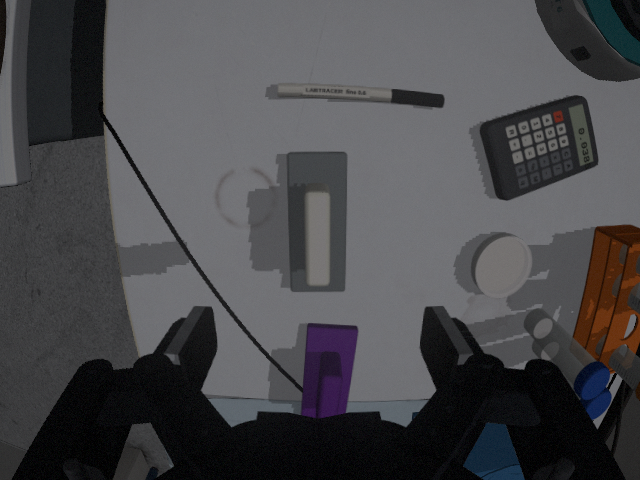

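The block lies flat at (317,222), released and clear of the marker, decoy and cord. Next I'll bring the empty gripper back for a close look at the caps and roller.

Call:
jog_arm([
  [0,3,0.5,0,0,0,3],
  [0,4,0.5,0,0,0,3],
  [0,4,1,0,0,0,3],
  [0,4,1.2,0,0,0,0],
  [0,4,1,0,0,0,0],
  [0,4,1,1,0,0,0],
  [0,1.5,0.5,2,0,0,0],
  [0,0,0,1.5,0,0,0],
  [0,0,0,0,0,0,0],
  [0,0,0,0,0,0,0],
])

```text
t: 22.38
ee_pos: [0.5369, 0.0429, 0.0883]
tool_rot: [0.759, 0.651, -0.005, -0.003]
contact_force: [-0.4, -0.6, -0.3]
gripper_width: 0.0853
```

```bash
python3 -c "
from h import *
where([.4904,.0493,.085],81.5)
c=calibration('wrist');im=read_camera('wrist');cv2.imwrite('pics/w13.png',im);np.save('c13.npy',c,allow_pickle=True)
"
```

```text
t 22.375 p [0.5369 0.0429 0.0883] yawx 81.17 z [-0.0117 -0.0026 -0.9999] F [-0.4  -0.65 -0.33] T [-0.039  0.002  0.045] w 0.0853
delta cm tool [-0.08 -4.69  0.39]
rotvec deg [-0.64  0.25 -0.34]
```

View pics/w13.png

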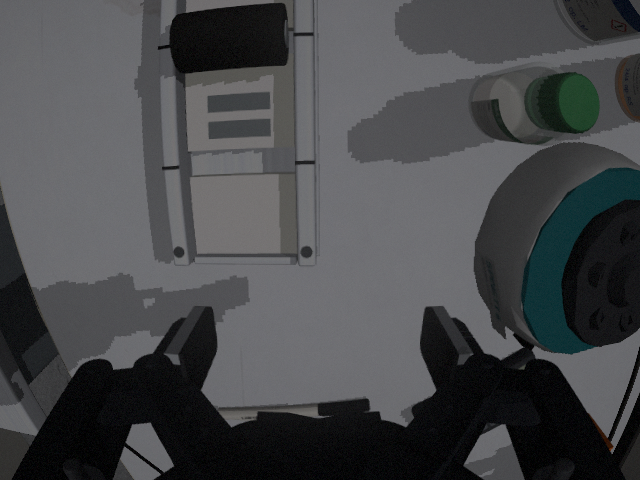

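```bash
python3 - <<'E'
import cv2,numpy as np
im=cv2.imread("pics/w13.png")
a=np.clip((im[40:180,160:310].astype(float)-20)*1.5,0,255).astype(np.uint8)
cv2.imwrite("pics/w13z.png",cv2.resize(a,None,fx=4.2,fy=4.2,interpolation=cv2.INTER_CUBIC))
E
```

```text
(no output)
```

View pics/w13z.png

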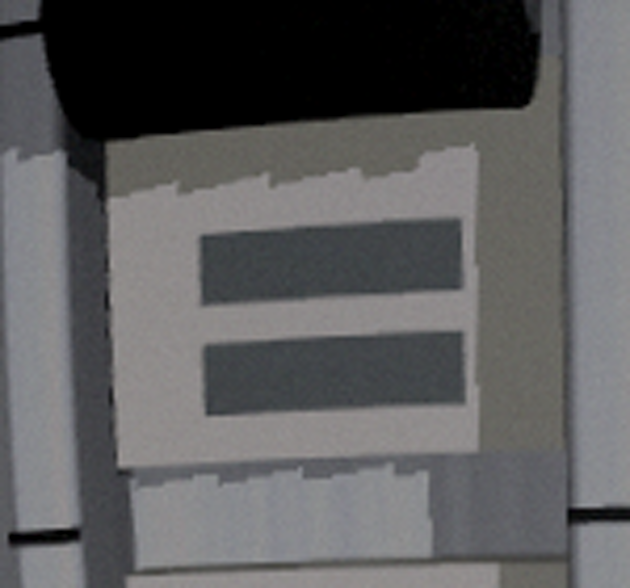

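Call:
jog_arm([
  [0,2,-1.5,-1,0,0,0],
  [0,4,-2,-1,0,0,0],
  [0,2,-1,0,0,0,0],
  [0,0,0,0,0,0,0],
  [0,0,0,0,0,0,0],
])

```text
t: 23.05
ee_pos: [0.506, 0.1277, 0.1122]
tool_rot: [0.761, 0.649, -0.003, -0.001]
contact_force: [0.4, -0.3, -0.2]
gripper_width: 0.0854
```

```bash
python3 -c "
from h import *
where()
c=calibration('wrist');im=read_camera('wrist');cv2.imwrite('pics/w14.png',im);np.save('c14.npy',c,allow_pickle=True)
"
```

```text
t 23.05 p [0.506  0.1277 0.1122] yawx 80.87 z [-0.0068 -0.0019 -1.    ] F [ 0.42 -0.27 -0.22] T [ 0.022 -0.032 -0.008] w 0.0854
```

View pics/w14.png

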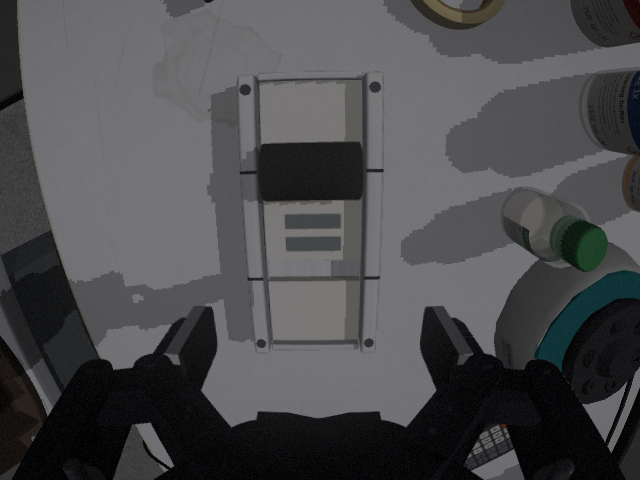

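The roller sits in the far groove: centre at row 171, groove marks at (248,172) and (375,170). Caps 0 and 1 show as even flat bars with no sides or shadow, and cap 2 shows nothing above the deck. I'll retract upward and check everything from above.

Call:
jog_arm([
  [0,0,0,-3,0,0,0],
  [0,-3,0,-4,0,0,0],
  [0,-4,0,-4,0,0,0],
  [0,-4,0,-2,0,0,0],
  [0,-4,-1,0,0,0,0],
  [0,-4,-1,0,0,0,0],
  [0,-5,0,0,0,0,0],
  [0,-5,0,0,0,0,0],
  [0,-5,0,0,0,0,0],
  [0,-4,0,0,0,0,0],
  [0,0,0,0,0,0,0],
])

```text
t: 24.48
ee_pos: [0.4215, -0.2661, 0.2491]
tool_rot: [0.765, 0.644, -0.003, 0.001]
contact_force: [-0.3, 0.4, -0.3]
gripper_width: 0.0853
```

```bash
python3 -c "
from h import *
where()
im=read_camera('top');cv2.imwrite('pics/t15.png',cv2.resize(im[170:350,110:480],None,fx=2.1,fy=2.1,interpolation=cv2.INTER_CUBIC))
im=read_camera('scene');cv2.imwrite('pics/s15.png',cv2.resize(im[235:345,200:350],None,fx=5.2,fy=5.2,interpolation=cv2.INTER_CUBIC))
"
```

```text
t 24.475 p [ 0.4215 -0.2661  0.2491] yawx 80.18 z [-0.0039 -0.0055 -1.    ] F [-0.25  0.45 -0.3 ] T [-0.028 -0.049 -0.01 ] w 0.0853
```

View pics/t15.png

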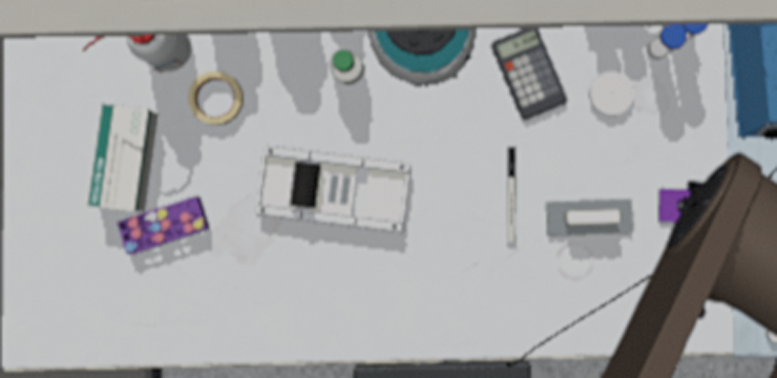

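View pics/s15.png

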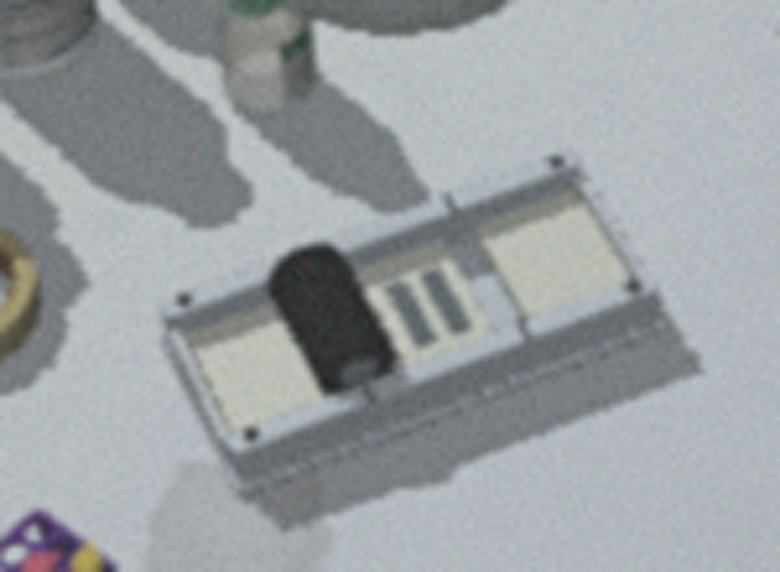

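```bash
python3 - <<'E'
import cv2
im=cv2.imread("pics/w5.png")
print("w5 col 290, rows 32-80:",im[32:80,290].mean(1).astype(int).tolist())
print("w5 row 43, cols 262-320:",im[43,262:320].mean(1).astype(int).tolist())
im=cv2.imread("pics/w14.png")
print("w14 col 312, rows 195-262:",im[195:262,312].mean(1).astype(int).tolist())
print("w14 row 244, cols 280-346:",im[244,280:346].mean(1).astype(int).tolist())
import numpy as np
from h import *
c=np.load('c14.npy',allow_pickle=True).item()
a=np.radians(81.5); ex=np.array([np.cos(a),np.sin(a),0]);ey=np.array([-np.sin(a),np.cos(a),0]);o=np.array([.502,.1427,-.0015])
P=lambda x,y,z:proj(c,o+ex*x/1e3+ey*y/1e3+np.array([0,0,z/1e3]),True).round(1)
for x in (-22.25,-9.75,-6.25,6.25,9.75,22.25,28): print(x,P(x,0,16),P(x,20,16),P(x,-20,16))
E
```

```text
w5 col 290, rows 32-80: [134, 134, 135, 133, 85, 80, 82, 80, 82, 80, 79, 81, 82, 79, 79, 81, 70, 60, 93, 126, 134, 100, 80, 80, 80, 80, 79, 83, 80, 78, 77, 81, 78, 75, 63, 93, 130, 134, 134, 81, 81, 80, 81, 79, 79, 79, 34, 25]
w5 row 43, cols 262-320: [135, 135, 134, 123, 102, 87, 72, 81, 80, 78, 80, 79, 82, 77, 80, 79, 78, 80, 79, 81, 80, 78, 80, 81, 80, 80, 81, 79, 81, 78, 78, 80, 78, 81, 80, 80, 80, 82, 80, 79, 83, 81, 79, 78, 80, 81, 81, 81, 80, 80, 80, 94, 129, 104, 102, 102, 105, 103]
w14 col 312, rows 195-262: [19, 17, 22, 22, 21, 68, 88, 90, 99, 120, 118, 117, 121, 118, 118, 118, 119, 120, 107, 82, 66, 71, 68, 67, 71, 69, 70, 68, 68, 67, 71, 68, 68, 80, 116, 120, 118, 119, 119, 119, 116, 100, 76, 72, 71, 70, 70, 69, 69, 69, 69, 70, 71, 69, 70, 82, 109, 119, 119, 118, 119, 120, 119, 120, 118, 116, 116]
w14 row 244, cols 280-346: [118, 118, 117, 119, 120, 112, 70, 69, 71, 70, 71, 67, 69, 70, 71, 72, 69, 68, 69, 69, 71, 71, 70, 71, 71, 70, 71, 71, 67, 71, 67, 70, 69, 71, 71, 72, 71, 68, 67, 69, 72, 68, 69, 69, 69, 71, 69, 69, 70, 71, 70, 71, 67, 71, 71, 69, 72, 70, 70, 67, 84, 110, 119, 117, 90, 92]
-22.25 [313.5 250.9] [285.  251.1] [342.2 250.6]
-9.75 [313.2 233.7] [284.3 234. ] [342.3 233.4]
-6.25 [313.1 228.8] [284.1 229.1] [342.4 228.5]
6.25 [312.8 211. ] [283.4 211.4] [342.4 210.7]
9.75 [312.8 205.9] [283.2 206.4] [342.5 205.7]
22.25 [312.5 187.6] [282.6 188.1] [342.5 187.4]
28 [312.3 179.1] [282.3 179.7] [342.5 178.9]
```

```bash
python3 -c "
from rig import *
print(hand_in())"
```

```text
the job is handed in; nothing more can be done
None
```

I rolled the roller over all three cap bars into the far groove, set the press block back on the open bench and let go. I handed in at about 24.6 s of the 72 s allowed.

- **Rolling:** I pressed with about 6–14 N, counting the block's weight. The roller ran straight down the lane, and the fingers stayed on the block's rib.
- **Roller:** the last wrist and scene pictures show it lying square in the far groove, in line with the black marks.
- **Caps 0 and 1:** they show as flat bars with no side faces or shadows. I judge them flush to within about 0.2 mm, but that is inferred from the pictures and from the height the block rode at; I did not measure it directly.
- **Cap 2:** no part of it shows above the deck, though the roller and its shadow cover much of it. I take it as fully down.
- **Block:** it lies flat about where it started, clear of the marker, the purple block and the cord. The bystanders in view look unmoved, and the arm was raised clear and touching nothing at hand-in.
- **Disagreement:** the wrist camera read about 2 mm off sideways compared with the top camera. I corrected for this, and the grasp and the lane line came out right.

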